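Load the bench shaker and lock its hold-down frame

TASK

Stand every blue-capped sample jar in a well of the shaker, one to a well and fully down, then fold the hinged hold-down frame down flat over them. Lock the frame by threading the steel rod from the robot's left through all five lugs until its orange grip is up against the first lug. Leave the red-capped jar and the beaker standing where they are.

Things in the scene. Friction and masses are not known exactly. Their poses are not given: they have to be found in the camera images.
- shaker: low orbital shaker fixed to the bench, white base 270 mm (y) by 230 mm (x) plus a 42 mm deep grey control strip towards the robot; place and yaw vary. Origin: centre of the base at bench height; x away from the robot, y left, z up. Grey insert with 6 square wells at x = -39, 39 and y = -78, 0, 78 mm; frame hinged at the back (two posts 150 mm tall); three fixed lugs on posts along the front
- well1 (a point): well 1: centre of the well's floor, 52 mm above the bench. The well is 52 mm square and 22 mm deep (insert top at 74 mm); neighbouring wells are 78 mm apart. Any jar may go in any well
- well2 (a point): well 2: centre of the well's floor, 52 mm above the bench. The well is 52 mm square and 22 mm deep (insert top at 74 mm); neighbouring wells are 78 mm apart. Any jar may go in any well
- well3 (a point): well 3: centre of the well's floor, 52 mm above the bench. The well is 52 mm square and 22 mm deep (insert top at 74 mm); neighbouring wells are 78 mm apart. Any jar may go in any well
- well4 (a point): well 4: centre of the well's floor, 52 mm above the bench. The well is 52 mm square and 22 mm deep (insert top at 74 mm); neighbouring wells are 78 mm apart. Any jar may go in any well
- well5 (a point): well 5: centre of the well's floor, 52 mm above the bench. The well is 52 mm square and 22 mm deep (insert top at 74 mm); neighbouring wells are 78 mm apart. Any jar may go in any well
- well6 (a point): well 6: centre of the well's floor, 52 mm above the bench. The well is 52 mm square and 22 mm deep (insert top at 74 mm); neighbouring wells are 78 mm apart. Any jar may go in any well
- frame (a joint): angle of the hold-down frame (rad): 0 = shut, flat over the jars and resting on its stop; about 1.7 = standing open, as at the start (limit 1.85). Its friction hinge holds it wherever it is left (about 0.5 N m to move), nothing latches it but the rod
- frame_edge (a point): middle of the frame's free edge, on its upper face (turned away from the robot while open). The frame is 210 mm wide, 180 mm from hinge axis to this edge; the outer 55 mm is a solid plate 8 mm thick that can be pushed over from behind with shut fingers and pressed down; yellow lugs stick out 30 mm past the edge, 52 mm either side of the middle
- hinge_mid (a point): middle of the frame's hinge axis, which runs along the shaker's y, at shaker x = +100 mm, z = 139 mm
- bore_left (a point): entry for the rod: bore axis at the left (outer) face of the left fixed lug; the rod travels along the shaker's -y. Fixed aluminium lugs at shaker y = 104, 0, -104 mm, yellow lugs of the shut frame between them at y = 52, -52 mm; each lug is 14 mm thick (y), 24 mm wide, top at 152 mm, with a round 14 mm bore, axis at x = -98, z = 139 mm
- bore_right (a point): bore axis at the outer (right) face of the right lug, where the rod's tip comes out; 222 mm from bore_left
- rod: locking rod on the bench at the left: steel shaft 10 mm thick, 234 mm long, rounded tip; orange grip 64 mm long, 24 wide, 28 high. Origin: at the shoulder (where the shaft leaves the grip) on the flat underside; x along the shaft to the tip, z up; grip at x = -64 to 0, z = 0 to 28 mm; shaft axis 5 mm above the underside. About 0.14 kg
- rod_tip (a point): the end of the shaft, on its axis, 234 mm from the shoulder
- rod_shoulder (a point): the shaft's axis at the shoulder (the grip's end face), which meets the left lug when the rod is home
- jar1: soil sample jar, white with a blue screw cap, brown settled soil in its lowest 20 mm (bottom-heavy), may be absent (None): 46 mm diameter, 80 mm tall, the cap the top 18 mm and 48 mm wide; origin at the centre of its underside, z up through the cap; about 0.13 kg. Standing in a well its top is at 132 mm, 2 mm under the shut frame
- jar2: soil sample jar, white with a blue screw cap, brown settled soil in its lowest 20 mm (bottom-heavy), may be absent (None): 46 mm diameter, 80 mm tall, the cap the top 18 mm and 48 mm wide; origin at the centre of its underside, z up through the cap; about 0.13 kg. Standing in a well its top is at 132 mm, 2 mm under the shut frame
- jar3: soil sample jar, white with a blue screw cap, brown settled soil in its lowest 20 mm (bottom-heavy), may be absent (None): 46 mm diameter, 80 mm tall, the cap the top 18 mm and 48 mm wide; origin at the centre of its underside, z up through the cap; about 0.13 kg. Standing in a well its top is at 132 mm, 2 mm under the shut frame
- jar4: soil sample jar, white with a blue screw cap, brown settled soil in its lowest 20 mm (bottom-heavy), may be absent (None): 46 mm diameter, 80 mm tall, the cap the top 18 mm and 48 mm wide; origin at the centre of its underside, z up through the cap; about 0.13 kg. Standing in a well its top is at 132 mm, 2 mm under the shut frame
- jar5: soil sample jar, white with a blue screw cap, brown settled soil in its lowest 20 mm (bottom-heavy), may be absent (None): 46 mm diameter, 80 mm tall, the cap the top 18 mm and 48 mm wide; origin at the centre of its underside, z up through the cap; about 0.13 kg. Standing in a well its top is at 132 mm, 2 mm under the shut frame
- red_jar: the same jar with a red cap; not part of the job, leave it standing where it is
- beaker: glass beaker, 72 mm wide, 85 mm tall, bystander; origin under its centre
Things that resemble listed ones, but are neither listed nor needed, are in the scene too. Leave any black or pink look-alike of the jar5 alone. What is shaped like the jar2 but yellow is not meant.

How it is judged:
On the way, in this order (a step that is already met when the one before it is completed fails the run):
1. every blue-capped jar stands in a well, let go, with the frame still up ((distance between jar1 and well1 below 0.009 m or distance between jar1 and well2 below 0.009 m or distance between jar1 and well3 below 0.009 m or distance between jar1 and well4 below 0.009 m or distance between jar1 and well5 below 0.009 m or distance between jar1 and well6 below 0.009 m) and angle between each of jar1, jar2, jar3, jar4, jar5's own z axis and vertical below 0.12 rad and (distance between jar2 and well1 below 0.009 m or distance between jar2 and well2 below 0.009 m or distance between jar2 and well3 below 0.009 m or distance between jar2 and well4 below 0.009 m or distance between jar2 and well5 below 0.009 m or distance between jar2 and well6 below 0.009 m) and (distance between jar3 and well1 below 0.009 m or distance between jar3 and well2 below 0.009 m or distance between jar3 and well3 below 0.009 m or distance between jar3 and well4 below 0.009 m or distance between jar3 and well5 below 0.009 m or distance between jar3 and well6 below 0.009 m) and (distance between jar4 and well1 below 0.009 m or distance between jar4 and well2 below 0.009 m or distance between jar4 and well3 below 0.009 m or distance between jar4 and well4 below 0.009 m or distance between jar4 and well5 below 0.009 m or distance between jar4 and well6 below 0.009 m) and (distance between jar5 and well1 below 0.009 m or distance between jar5 and well2 below 0.009 m or distance between jar5 and well3 below 0.009 m or distance between jar5 and well4 below 0.009 m or distance between jar5 and well5 below 0.009 m or distance between jar5 and well6 below 0.009 m) and contact force between each of jar1, jar2, jar3, jar4, jar5 and the fingers below 0.1 N and value of joint frame above 0.3 rad), for 0.2 s.
2. the frame is shut flat over the jars ((distance between jar1 and well1 below 0.009 m or distance between jar1 and well2 below 0.009 m or distance between jar1 and well3 below 0.009 m or distance between jar1 and well4 below 0.009 m or distance between jar1 and well5 below 0.009 m or distance between jar1 and well6 below 0.009 m) and angle between each of jar1, jar2, jar3, jar4, jar5's own z axis and vertical below 0.12 rad and (distance between jar2 and well1 below 0.009 m or distance between jar2 and well2 below 0.009 m or distance between jar2 and well3 below 0.009 m or distance between jar2 and well4 below 0.009 m or distance between jar2 and well5 below 0.009 m or distance between jar2 and well6 below 0.009 m) and (distance between jar3 and well1 below 0.009 m or distance between jar3 and well2 below 0.009 m or distance between jar3 and well3 below 0.009 m or distance between jar3 and well4 below 0.009 m or distance between jar3 and well5 below 0.009 m or distance between jar3 and well6 below 0.009 m) and (distance between jar4 and well1 below 0.009 m or distance between jar4 and well2 below 0.009 m or distance between jar4 and well3 below 0.009 m or distance between jar4 and well4 below 0.009 m or distance between jar4 and well5 below 0.009 m or distance between jar4 and well6 below 0.009 m) and (distance between jar5 and well1 below 0.009 m or distance between jar5 and well2 below 0.009 m or distance between jar5 and well3 below 0.009 m or distance between jar5 and well4 below 0.009 m or distance between jar5 and well5 below 0.009 m or distance between jar5 and well6 below 0.009 m) and value of joint frame below 0.035 rad), for 0.2 s.
3. the rod's tip has come through the middle lug, with the frame shut (value of joint frame below 0.035 rad and y of rod_tip in the frame of shaker below -0.008 m and x of rod_tip in the frame of shaker between -0.105 and -0.091 m and z of rod_tip in the frame of shaker between 0.132 and 0.146 m).
4. the rod is through all five lugs and home (value of joint frame below 0.035 rad and y of rod_tip in the frame of shaker below -0.115 m and x of rod_tip in the frame of shaker between -0.105 and -0.091 m and z of rod_tip in the frame of shaker between 0.132 and 0.146 m and x of rod_shoulder in the frame of shaker between -0.105 and -0.091 m and z of rod_shoulder in the frame of shaker between 0.132 and 0.146 m and y of rod_shoulder in the frame of shaker below 0.119 m), for 0.2 s.
At the end, for the whole second after the job is handed in: Each blue-capped jar upright in a well (underside within 9 mm of the well floor's centre), frame shut (under 0.035 rad), rod in all bores (tip and shoulder within 7 mm of the axis), tip out of the right lug, shoulder within 8 mm of the left lug, released and at rest (all of step 4 and (distance between jar1 and well1 below 0.009 m or distance between jar1 and well2 below 0.009 m or distance between jar1 and well3 below 0.009 m or distance between jar1 and well4 below 0.009 m or distance between jar1 and well5 below 0.009 m or distance between jar1 and well6 below 0.009 m) and angle between each of jar1, jar2, jar3, jar4, jar5's own z axis and vertical below 0.12 rad and (distance between jar2 and well1 below 0.009 m or distance between jar2 and well2 below 0.009 m or distance between jar2 and well3 below 0.009 m or distance between jar2 and well4 below 0.009 m or distance between jar2 and well5 below 0.009 m or distance between jar2 and well6 below 0.009 m) and (distance between jar3 and well1 below 0.009 m or distance between jar3 and well2 below 0.009 m or distance between jar3 and well3 below 0.009 m or distance between jar3 and well4 below 0.009 m or distance between jar3 and well5 below 0.009 m or distance between jar3 and well6 below 0.009 m) and (distance between jar4 and well1 below 0.009 m or distance between jar4 and well2 below 0.009 m or distance between jar4 and well3 below 0.009 m or distance between jar4 and well4 below 0.009 m or distance between jar4 and well5 below 0.009 m or distance between jar4 and well6 below 0.009 m) and (distance between jar5 and well1 below 0.009 m or distance between jar5 and well2 below 0.009 m or distance between jar5 and well3 below 0.009 m or distance between jar5 and well4 below 0.009 m or distance between jar5 and well5 below 0.009 m or distance between jar5 and well6 below 0.009 m) and contact force between rod and the fingers below 0.1 N and linear speed of rod below 0.02 m/s); the robot touches nothing.
It fails at once if the red-capped jar is moved more than 4 cm or knocked over (distance of red_jar from where it was at the start of the episode above 0.04 m or angle between red_jar's own z axis and vertical above 0.6 rad).
It fails at once if the beaker is moved more than 4 cm or knocked over (distance of beaker from where it was at the start of the episode above 0.04 m or angle between beaker's own z axis and vertical above 0.6 rad).
Of jar1, jar2, jar3, jar4, jar5 only 3 to 5 are there at a start; the rules pass over those that are not, and their reading is None.
At some moment in a run one of jar1, jar2, jar3, jar4, jar5, rod may be knocked a few centimetres aside while the robot is not near it.
It also fails if it takes over 210 s, if anything falls off the work surface, if the arm or the gripper's body presses on something with over 40 N, if the wrist force passes 120 N, or if a joint passes its speed limit or range.

ROBOT

A 6-joint arm with a two-finger parallel gripper is mounted at the origin on the work surface. World frame = base frame: x ahead of the robot, y to its left, z up, the work surface at z = 0. Lengths are in m, angles in rad, forces in N, time in s.
With the tool pointing down it reaches from about 0.375 to 0.9 m from the base axis. Payload 3.1 kg.
Tool frame: the origin (TCP) lies midway between the tips of the shut fingers; the grasp point (between the pads) lies 19 mm behind it; z points along the fingers, y is the direction in which the jaws open and shut (so a half turn about z gives the same grasp; the last joint's range is limited). The gripper opens to 85 mm and grips with 20 to 120 N. Pads are 22 mm wide; open, the fingers measure 114 mm over their backs; the gripper's body (76 mm by 85 mm) begins 54 mm behind the grasp point. The pads swing forward as they close: fully open they stand 13 mm farther back than shut.
Start: joints at [1.105, 0.527, 1.433, -0, 1.181, -0.178], TCP at [0.177, 0.599, 0.231] pointing down, gripper open.
Joint ranges: [-3.08, 3.08], [-0.75, 2.2], [0.22, 2.44], [-1.43, 4.57], [0, 2.65], [-2.85, 2.85]. Speed limits (rad/s): [2.79, 2.79, 3.14, 3.14, 3.14, 3.14].

INTERFACE

Orientations are given as a unit quaternion [x, y, z, w].
In Python, from station import manip gives the robot as it stands.
- The arm moves only by the tool servo_tool, never from a script. Its argument "increments" is a list of rows, each an object with "hand": the closure, from 0 (fully open) to 1 (shut); "travel": the shift along the tool's x, y, z in mm, a list of three; "yaw": the turn about the tool's z in degrees. A call has 1 to 20 rows; each row shifts and turns the commanded pose from where the row before left it, along the tool's axes as they then stand; what a row does not reach is not made up. A row lasts 1/10 s, in which the tool goes at most 50 mm and 8.59 degrees, less where a joint would pass 70% of its speed; a pose out of reach is approached as far as the arm can. A call with a gripper value outside its range is refused whole. The fingers move at their own pace and stop on an object; "newtons" is the grip in N (left out, the last holds). Time passes only in rows, so rows that do not move let the fingers close. It gives the time, the measured TCP pose, the force and the opening at its end, in the units of the state.
- manip.sense(): the state, without advancing time (a new reading comes with each control period).
- manip.snapshot(name): name is "side" or "top"; returns a dict with "pixels" (384x512x3 uint8, blue, green, red), "fx", "fy", "cx", "cy" (pixels), "D" ([k1, k2, p1, p2, k3] as OpenCV has them; the pictures are not rectified), "R" (3x3) and "t" (3): a world point X has camera coordinates R X + t. Camera axes: x right, y down, z forward; pixel columns grow to the right and rows downward; lengths in m; the calibration is good to about 2 mm. A picture is of the moment at which its call begins. There is no depth.
- manip.sign_off(): hands the job in, once; it reports no verdict.
The state is a dict: "t": time; "q": joint angles; "qd": joint speeds; "tau": joint torques, N m; "tcp_pos": TCP position; "tool_rot": TCP orientation; "force": force on the tool from outside, world axes, zero at the start; "ft_torque": the same for the moment, N m; "finger_gap": opening from 0.0 (shut) to 1.0 (fully open).
Only numpy, scipy, OpenCV 4.12 (cv2) and the standard library are available. Lean on these libraries where they do the work, as an engineer would, in place of code of your own. Each camera call takes 0.05 s, during which the arm holds its last target.

## Working session

There is one attempt and no reset: what is moved stays moved. The work goes in short steps, Python scripts to look and compute and a tool call to move; the robot and the scene stay as the last step left them, time stands still between calls to the robot, and variables do not carry over. Pictures are saved under pics/ and viewed, and the job is handed in when it is done.

Besides the shell and the picture viewer there is one more tool, called as a command line: name --argument value ..., lists and objects as JSON in quotes. servo_tool: Moves the arm, as the interface text tells. Its arguments: {"type":"object","properties":{"increments":{"type":"array","items":{"type":"object","properties":{"hand":{"type":"number"},"travel":{"type":"array","items":{"type":"number"}},"yaw":{"type":"number"}}}},"newtons":{"type":"number"}},"required":["increments"]}

```bash
ls; mkdir -p pics
python3 - <<'E'
from station import manip
import cv2
s=manip.sense(); print(s)
for n in ("top","side"):
    d=manip.snapshot(n); cv2.imwrite(f"pics/{n}0.png",d["pixels"]); print(n,{k:d[k] for k in d if k!="pixels"})
E
```

```text
pics
{'t': 0.0, 'q': array([ 1.10450235e+00,  5.28456206e-01,  1.43389062e+00, -8.58108486e-06,
        1.18142602e+00, -1.78523573e-01]), 'qd': array([1.77408463e-03, 2.05123640e-03, 6.00778118e-05, 2.17099170e-03,
       1.09084538e-03, 1.75941813e-03]), 'tau': array([-8.23755163e-04, -4.42347693e+01, -1.78021896e+01, -3.28472406e-04,
        8.41291621e-03, -9.55886549e-06]), 'tcp_pos': array([0.17704481, 0.59865173, 0.23034347]), 'tool_rot': array([ 1.43387542e-01,  9.89666017e-01, -1.03518751e-03, -3.41636616e-04]), 'force': array([-0.18522209,  0.22446788,  0.12527973]), 'ft_torque': array([-0.0072492 ,  0.03246197,  0.03909287]), 'finger_gap': 0.9960529276114262}
top {'fx': 454.1321374562369, 'fy': 454.1321374562369, 'cx': 263.9133169001075, 'cy': 185.42074924815455, 'D': array([-0.16039824,  0.        ,  0.        ,  0.        ,  0.        ]), 'R': array([[-0.01200723, -0.99983683, -0.01349617],
       [-0.99368188,  0.01343739, -0.11142605],
       [ 0.11158922,  0.01207298, -0.99368108]]), 't': array([-0.01245187,  0.53935018,  1.57845973])}
side {'fx': 352.5066079747901, 'fy': 352.5066079747901, 'cx': 261.60910739552736, 'cy': 193.76060429497477, 'D': array([-0.0927406,  0.       ,  0.       ,  0.       ,  0.       ]), 'R': array([[ 0.79017518, -0.61249894, -0.02163863],
       [-0.37318166, -0.45282883, -0.80974162],
       [ 0.48616729,  0.64791287, -0.58638748]]), 't': array([-0.44246144,  0.3007152 ,  0.70864681])}
```

View pics/top0.png

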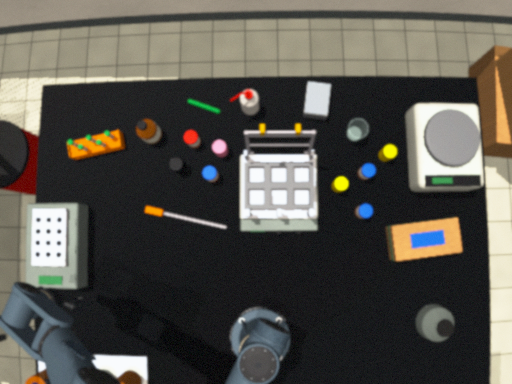

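View pics/side0.png

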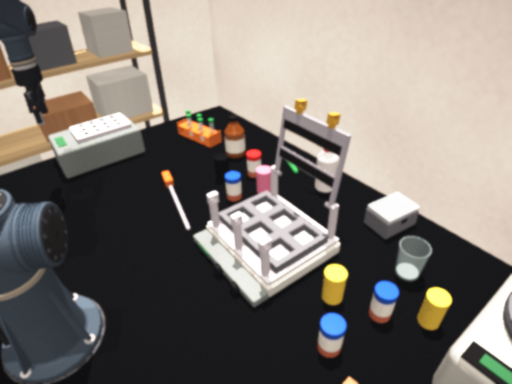

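```bash
cat > h.py <<'E'
import numpy as np, cv2, json
from station import manip
from scipy.spatial.transform import Rotation as Ro
def K(d): return np.array([[d['fx'],0,d['cx']],[0,d['fy'],d['cy']],[0,0,1]])
def ray(d,p):
    u=cv2.undistortPoints(np.array(p,float).reshape(1,1,2),K(d),d['D'])[0,0]
    R=np.array(d['R']);c=-R.T@d['t']; v=R.T@np.array([u[0],u[1],1]); return c,v/np.linalg.norm(v)
def onz(d,p,z):
    c,v=ray(d,p); return c+v*(z-c[2])/v[2]
def proj(d,X):
    X=np.atleast_2d(np.array(X,float)); rv=cv2.Rodrigues(np.array(d['R']))[0]
    return cv2.projectPoints(X,rv,np.array(d['t'],float),K(d),d['D'])[0][:,0]
def tri(rays):
    A=np.zeros((3,3));b=np.zeros(3)
    for c,v in rays:
        P=np.eye(3)-np.outer(v,v);A+=P;b+=P@c
    X=np.linalg.solve(A,b)
    return X,[np.linalg.norm((np.eye(3)-np.outer(v,v))@(X-c)) for c,v in rays]
def hsv(d): return cv2.cvtColor(d['pixels'],cv2.COLOR_BGR2HSV)
def blobs(m,amin=20):
    n,l,s,c=cv2.connectedComponentsWithStats(m.astype(np.uint8)*255)
    return [(tuple(np.round(c[i],2)),s[i].tolist()) for i in range(1,n) if s[i,4]>=amin]
def crop(name,d,x0,y0,x1,y1,k,fn):
    im=cv2.resize(d['pixels'][y0:y1,x0:x1],None,fx=k,fy=k,interpolation=cv2.INTER_CUBIC); cv2.imwrite(f'pics/{fn}.png',im)
def plan(target,head=None,quiet=False):
    """target world xyz of TCP, head = world heading angle (deg) of tool y axis (mod 180); prints travel in tool axes"""
    s=manip.sense(); R=Ro.from_quat(s['tool_rot']).as_matrix(); dl=np.array(target)-s['tcp_pos']
    print('tcp',s['tcp_pos'].round(4),'travel mm (tool)',(R.T@dl*1e3).round(1),end=' ')
    yh=np.degrees(np.arctan2(R[1,1],R[0,1]))
    if head is not None:
        dy=(head-yh+90)%180-90; print('yaw(tool z)',round(-dy,2),'yhead',round(yh,2))
    else: print('yhead',round(yh,2))
E
python3 - <<'E'
from h import *
t=manip.snapshot('top');s=manip.snapshot('side')
for n,d in(('t',t),('s',s)):
    H=hsv(d); 
    print(n,'blue',blobs((H[...,0]>100)&(H[...,0]<125)&(H[...,1]>150)&(H[...,2]>100),15))
    print(n,'yel',blobs((H[...,0]>18)&(H[...,0]<32)&(H[...,1]>150)&(H[...,2]>120),8))
    print(n,'or',blobs((H[...,0]>5)&(H[...,0]<17)&(H[...,1]>180)&(H[...,2]>150),8))
crop('t',t,215,110,345,245,6,'tc0'); crop('s',s,180,90,350,310,4,'sc0')
E
```

```text
t blue [((np.float64(368.52), np.float64(169.61)), [362, 163, 15, 15, 173]), ((np.float64(208.6), np.float64(171.98)), [201, 165, 16, 15, 181]), ((np.float64(365.88), np.float64(210.19)), [359, 203, 15, 16, 185]), ((np.float64(427.31), np.float64(238.66)), [412, 231, 32, 16, 388])]
t yel [((np.float64(262.03), np.float64(127.85)), [259, 123, 7, 12, 65]), ((np.float64(297.65), np.float64(127.84)), [294, 123, 8, 11, 63]), ((np.float64(106.83), np.float64(139.84)), [95, 133, 24, 14, 112]), ((np.float64(89.05), np.float64(144.23)), [78, 137, 24, 14, 100]), ((np.float64(69.75), np.float64(144.5)), [67, 144, 7, 2, 8]), ((np.float64(388.69), np.float64(151.32)), [380, 144, 18, 15, 209]), ((np.float64(76.85), np.float64(151.0)), [72, 147, 12, 8, 48]), ((np.float64(340.51), np.float64(183.34)), [333, 176, 16, 15, 195]), ((np.float64(153.38), np.float64(210.31)), [147, 208, 14, 6, 55])]
t or [((np.float64(94.36), np.float64(149.3)), [67, 131, 55, 27, 209]), ((np.float64(113.82), np.float64(137.7)), [109, 133, 9, 9, 33]), ((np.float64(76.0), np.float64(141.0)), [74, 139, 5, 5, 9]), ((np.float64
[... 390 characters left out ...]
101, 10, 11, 69]), ((np.float64(332.25), np.float64(119.09)), [328, 114, 11, 13, 85]), ((np.float64(184.19), np.float64(124.81)), [181, 123, 7, 5, 21]), ((np.float64(194.86), np.float64(127.61)), [192, 124, 7, 8, 36]), ((np.float64(206.19), np.float64(131.59)), [204, 128, 6, 8, 37]), ((np.float64(166.56), np.float64(175.58)), [163, 172, 8, 8, 43]), ((np.float64(333.16), np.float64(288.19)), [322, 263, 27, 42, 557]), ((np.float64(431.81), np.float64(312.39)), [418, 287, 35, 43, 671])]
s or [((np.float64(199.69), np.float64(135.14)), [177, 119, 44, 28, 340]), ((np.float64(233.74), np.float64(129.37)), [226, 124, 17, 12, 130]), ((np.float64(166.84), np.float64(177.34)), [161, 170, 12, 15, 62])]
```

View pics/tc0.png

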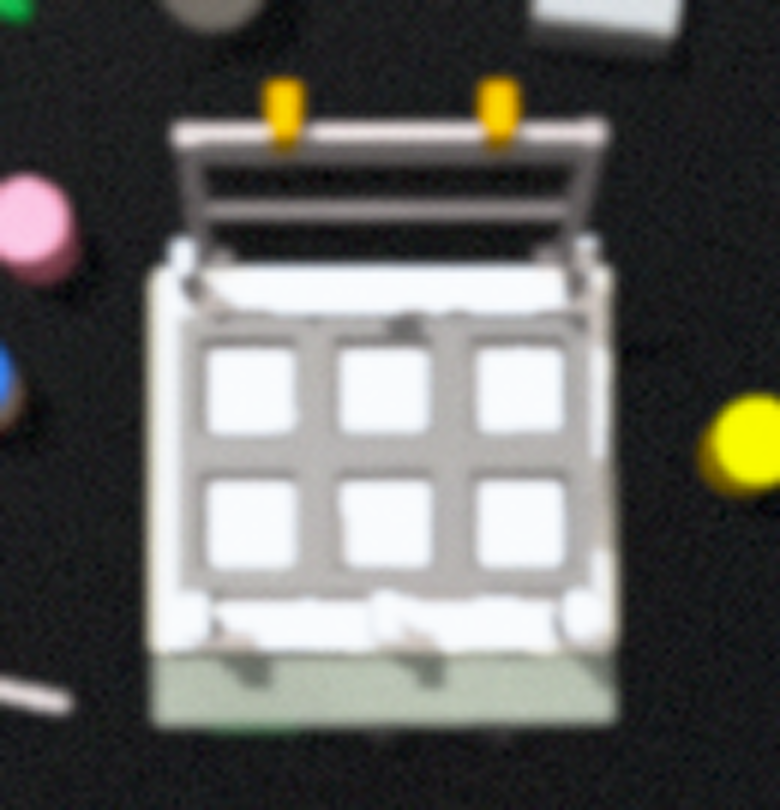

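View pics/sc0.png

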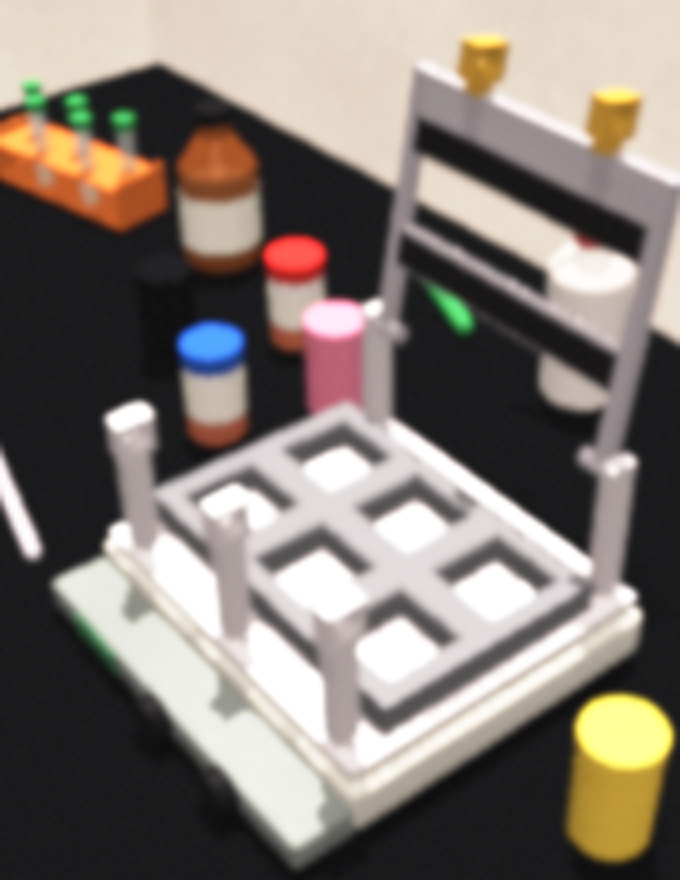

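Run:
```python
from h import *
t=manip.snapshot('top');s=manip.snapshot('side')
ct=-t['R'].T@t['t'];cs=-s['R'].T@s['t'];print('cams',ct,cs)
g=cv2.cvtColor(t['pixels'],cv2.COLOR_BGR2GRAY)
b=[x for x in blobs(g>215,60) if 240<x[0][0]<320 and 155<x[0][1]<215]
print(b)
b=[x for x in b if x[1][4]<400]
L=[]
for c,st in b:
    X=onz(t,c,.052); off=(X-ct)[:2]*(.022/(ct[2]-.074)); L.append(X[:2]-off/2) # visible centroid shifted away from camera
L=np.array(L)
W=np.array([[x,y] for x in(39,-39) for y in(78,0,-78)])/1e3
def fit(P,Q):
    pc,qc=P.mean(0),Q.mean(0);U=(P-pc).T@(Q-qc);a=np.arctan2(U[0,1]-U[1,0],U[0,0]+U[1,1]);R=np.array([[np.cos(a),-np.sin(a)],[np.sin(a),np.cos(a)]]);return a,qc-R@pc,R
# order
idx=np.argsort(-L[:,0]);L=np.concatenate([sorted(L[idx[:3]].tolist(),key=lambda p:-p[1]),sorted(L[idx[3:]].tolist(),key=lambda p:-p[1])])
a,o,R=fit(W,L);print('shaker',np.degrees(a),o);print(((W@R.T+o)-L)*1e3)
# cross-check features: side projections of frame etc
pts=[]
for ly in(104,0,-104): pts.append([-98,ly,152])
for w in W: pts.append([w[0]*1e3,w[1]*1e3,52])
pts=np.array(pts)/1e3
Wd=np.c_[pts[:,:2]@R.T+o,pts[:,2]]
for d,n,box in((t,'t',(215,110,345,245,6)),(s,'s',(180,90,350,310,4))):
    p=proj(d,Wd); im=d['pixels'].copy(); x0,y0,x1,y1,k=box; im=cv2.resize(im[y0:y1,x0:x1],None,fx=k,fy=k,interpolation=cv2.INTER_CUBIC)
    for q in p: cv2.circle(im,tuple(int(v) for v in ((q-[x0,y0]+.5)*k)),3,(0,0,255),-1)
    cv2.imwrite(f'pics/{n}c1.png',im)
# jars: cap top z=.08
for a_,b_ in(((208.6,171.98),(232.34,175.88)),((368.52,169.61),(386.15,291.01)),((365.88,210.19),(332.7,324.69))):
    X,e=tri([ray(t,a_),ray(s,b_)]);print('jar',onz(t,a_,.078),onz(s,b_,.075),X,e)
```

```text
cams [ 0.3596539  -0.03875401  1.62841518] [ 0.11732254 -0.59397604  0.64946897]
[((np.float64(264.6), np.float64(202.62)), [241, 151, 67, 68, 740]), ((np.float64(279.59), np.float64(157.88)), [250, 155, 59, 7, 390]), ((np.float64(256.47), np.float64(174.6)), [250, 168, 14, 14, 191]), ((np.float64(278.48), np.float64(174.64)), [272, 168, 14, 14, 190]), ((np.float64(301.4), np.float64(174.6)), [295, 168, 14, 14, 189]), ((np.float64(256.47), np.float64(197.03)), [250, 190, 14, 15, 205]), ((np.float64(279.25), np.float64(196.66)), [272, 190, 15, 15, 204]), ((np.float64(301.45), np.float64(196.86)), [295, 190, 14, 15, 198]), ((np.float64(312.96), np.float64(210.35)), [309, 202, 8, 15, 79])]Traceback (most recent call last):
  File "<stdin>", line 17, in <module>
  File "<stdin>", line 14, in fit
ValueError: matmul: Input operand 1 has a mismatch in its core dimension 0, with gufunc signature (n?,k),(k,m?)->(n?,m?) (size 8 is different from 6)
```

```bash
cat > shk.py <<'E'
from h import *
t=manip.snapshot('top');s=manip.snapshot('side')
ct=-t['R'].T@t['t']
g=cv2.cvtColor(t['pixels'],cv2.COLOR_BGR2GRAY)
b=[x for x in blobs(g>215,60) if 240<x[0][0]<320 and 155<x[0][1]<215]
b=[x for x in b if 150<x[1][4]<250]
L=[]
for c,st in b:
    X=onz(t,c,.052); off=(X-ct)[:2]*(.022/(ct[2]-.074)); L.append(X[:2]-off/2)
L=np.array(L)
W=np.array([[x,y] for x in(39,-39) for y in(78,0,-78)])/1e3
def fit(P,Q):
    pc,qc=P.mean(0),Q.mean(0);U=(P-pc).T@(Q-qc);a=np.arctan2(U[0,1]-U[1,0],U[0,0]+U[1,1]);R=np.array([[np.cos(a),-np.sin(a)],[np.sin(a),np.cos(a)]]);return a,qc-R@pc,R
idx=np.argsort(-L[:,0]);L=np.concatenate([sorted(L[idx[:3]].tolist(),key=lambda p:-p[1]),sorted(L[idx[3:]].tolist(),key=lambda p:-p[1])])
a,o,R=fit(W,L);print('shaker',np.degrees(a),o);print(((W@R.T+o)-L)*1e3)
pts=[]
for ly in(104,0,-104): pts.append([-98,ly,152])
for w in W: pts.append([w[0]*1e3,w[1]*1e3,52])
for sx in(-1,1):
  for sy in(-1,1): pts.append([115*sx,135*sy,0])
pts=np.array(pts)/1e3
Wd=np.c_[pts[:,:2]@R.T+o,pts[:,2]]
for d,n,box in((t,'t',(215,110,345,245,6)),(s,'s',(180,90,350,310,4))):
    p=proj(d,Wd); im=d['pixels'].copy(); x0,y0,x1,y1,k=box; im=cv2.resize(im[y0:y1,x0:x1],None,fx=k,fy=k,interpolation=cv2.INTER_CUBIC)
    for q in p: cv2.circle(im,tuple(int(v) for v in ((q-[x0,y0]+.5)*k)),3,(0,0,255),-1)
    cv2.imwrite(f'pics/{n}c1.png',im)
for a_,b_ in(((208.6,171.98),(232.34,175.88)),((368.52,169.61),(386.15,291.01)),((365.88,210.19),(332.7,324.69))):
    X,e=tri([ray(t,a_),ray(s,b_)]);print('jar',onz(t,a_,.078),onz(s,b_,.075),X,e)
E
python3 shk.py
```

```text
shaker -0.5428915711525754 [ 0.53359753 -0.07171021]
[[-0.07821848  0.38318716]
 [ 0.37553129 -1.27683603]
 [ 0.31989653  0.49923662]
 [ 0.1163006   0.25553717]
 [-0.83406786  0.65281442]
 [ 0.10055791 -0.51393933]]
jar [0.58316927 0.17099981 0.078     ] [0.58182611 0.16898531 0.075     ] [0.58375004 0.1717879  0.07283281] [np.float64(0.00018639560905513408), np.float64(0.00018639560905523426)]
jar [ 0.5840461  -0.38347715  0.078     ] [ 0.5826806  -0.38442121  0.075     ] [ 0.5843926  -0.38413209  0.0733829 ] [np.float64(0.0004754297944433373), np.float64(0.0004754297944432642)]
jar [ 0.44343939 -0.36906115  0.078     ] [ 0.4422606  -0.36907321  0.075     ] [ 0.44308835 -0.36931315  0.07459455] [np.float64(0.0007031697753603055), np.float64(0.0007031697753603665)]
```

View pics/sc1.png

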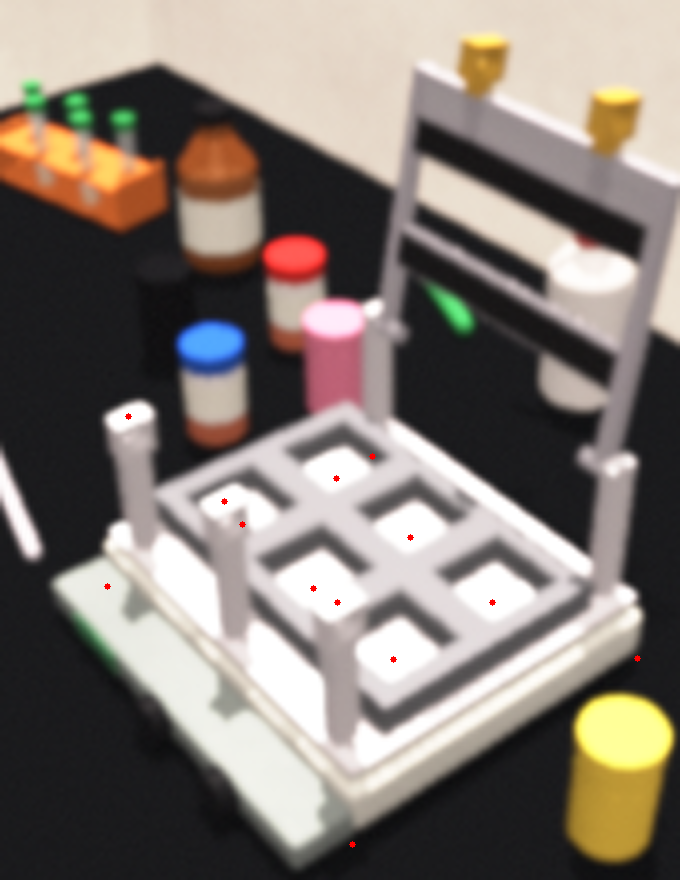

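View pics/tc1.png

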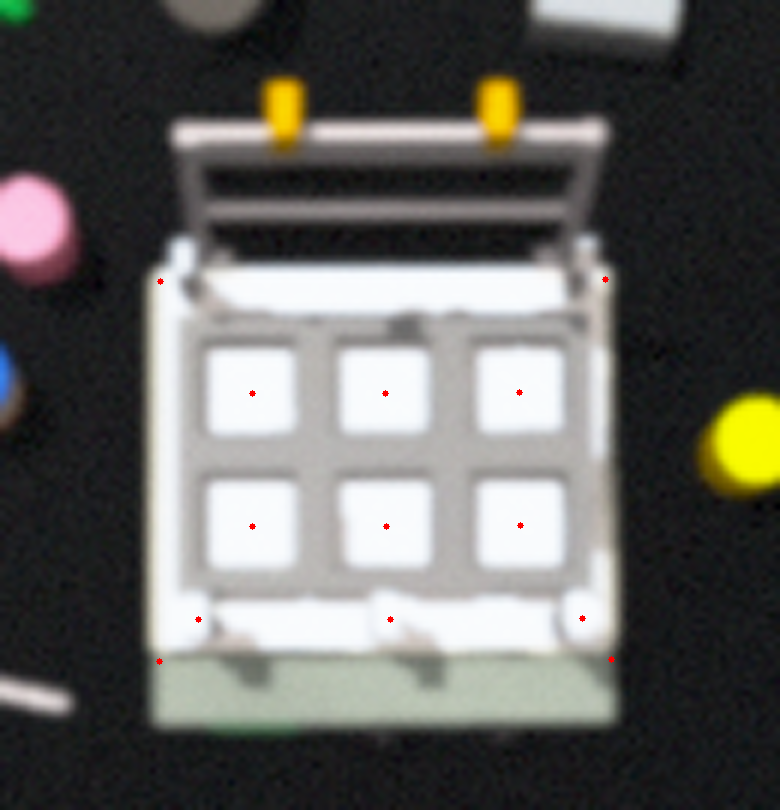

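servo_tool --increments '[{"yaw": -8,"hand": 0},{"yaw": -8,"hand": 0},{"travel": [-27,-28,2],"hand": 0},{"travel": [-27,-28,2],"hand": 0},{"travel": [-27,-28,2],"hand": 0},{"travel": [-27,-28,2],"hand": 0},{"travel": [-27,-28,2],"hand": 0},{"travel": [-27,-28,2],"hand": 0},{"travel": [-27,-28,2],"hand": 0},{"travel": [-27,-28,2],"hand": 0},{"travel": [-27,-28,2],"hand": 0},{"travel": [-27,-28,2],"hand": 0},{"travel": [-27,-28,2],"hand": 0},{"travel": [-27,-28,2],"hand": 0},{"travel": [-27,-28,2],"hand": 0},{"travel": [-27,-28,2],"hand": 0},{"travel": [-27,-28,2],"hand": 0},{}]' --newtons 30

```text
schema error: expected keys hand, travel, yaw
```

```bash
python3 -c "
from h import *
plan([.5837,.1715,.028],89.46)"
```

```text
tcp [0.1773 0.5992 0.2312] travel mm (tool) [-511.1 -294.7  203.2] yaw(tool z) -15.95 yhead 73.51
```

servo_tool --increments '[{"travel": [0,0,0],"yaw": -8,"hand": 0},{"travel": [0,0,0],"yaw": -8,"hand": 0},{"travel": [-27,-28,2],"yaw": 0,"hand": 0},{"travel": [-27,-28,2],"yaw": 0,"hand": 0},{"travel": [-27,-28,2],"yaw": 0,"hand": 0},{"travel": [-27,-28,2],"yaw": 0,"hand": 0},{"travel": [-27,-28,2],"yaw": 0,"hand": 0},{"travel": [-27,-28,2],"yaw": 0,"hand": 0},{"travel": [-27,-28,2],"yaw": 0,"hand": 0},{"travel": [-27,-28,2],"yaw": 0,"hand": 0},{"travel": [-27,-28,2],"yaw": 0,"hand": 0},{"travel": [-27,-28,2],"yaw": 0,"hand": 0},{"travel": [-27,-28,2],"yaw": 0,"hand": 0},{"travel": [-27,-28,2],"yaw": 0,"hand": 0},{"travel": [-27,-28,2],"yaw": 0,"hand": 0},{"travel": [-27,-28,2],"yaw": 0,"hand": 0},{"travel": [-27,-28,2],"yaw": 0,"hand": 0},{"travel": [0,0,0],"yaw": 0,"hand": 0}]' --newtons 30

```text
t: 2.2
tcp_pos: [0.583, 0.172, 0.2013]
tool_rot: [0.007, 1.0, -0.001, 0.002]
force: [-0.6, 1.0, -0.1]
finger_gap: 1.002
```

```bash
python3 -c "
from h import *
plan([.5837,.1715,.028],89.46)
t=manip.snapshot('top');s=manip.snapshot('side')
cv2.imwrite('pics/t2.png',t['pixels']);cv2.imwrite('pics/s2.png',s['pixels'])"
```

```text
tcp [0.583  0.172  0.2013] travel mm (tool) [ -0.   -0.3 173.3] yaw(tool z) -0.23 yhead 89.23
```

View pics/s2.png

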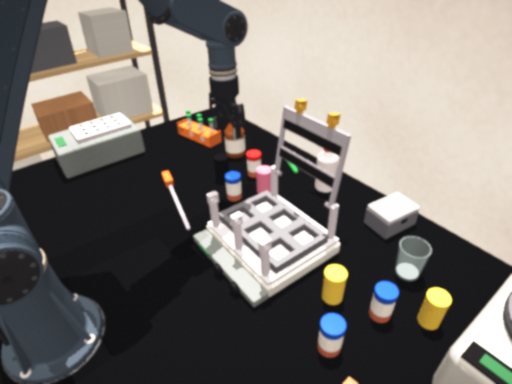

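servo_tool --increments '[{"travel": [0,0,35],"yaw": 0,"hand": 0},{"travel": [0,0,35],"yaw": 0,"hand": 0},{"travel": [0,0,35],"yaw": 0,"hand": 0},{"travel": [0,0,30],"yaw": 0,"hand": 0},{"travel": [0,0,23],"yaw": 0,"hand": 0},{"travel": [0,0,15],"yaw": 0,"hand": 0},{"travel": [0,0,0],"yaw": 0,"hand": 0.6},{"travel": [0,0,0],"yaw": 0,"hand": 0.7},{"travel": [0,0,0],"yaw": 0,"hand": 0.7},{"travel": [0,0,0],"yaw": 0,"hand": 0.7},{"travel": [0,0,0],"yaw": 0,"hand": 0.7},{"travel": [0,0,0],"yaw": 0,"hand": 0.7}]' --newtons 30

```text
t: 3.5
tcp_pos: [0.5798, 0.1759, 0.0299]
tool_rot: [0.004, 1.0, 0.0, 0.001]
force: [-0.8, -1.9, 7.3]
finger_gap: 0.549
```

```bash
python3 -c "
from h import *
plan([.5837,.1715,.028],89.46)
s=manip.snapshot('side')
crop('s',s,170,60,330,240,4,'s3')"
```

```text
tcp [0.5798 0.1759 0.0299] travel mm (tool) [-3.9 -4.4  1.9] yaw(tool z) 0.04 yhead 89.5
```

View pics/s3.png

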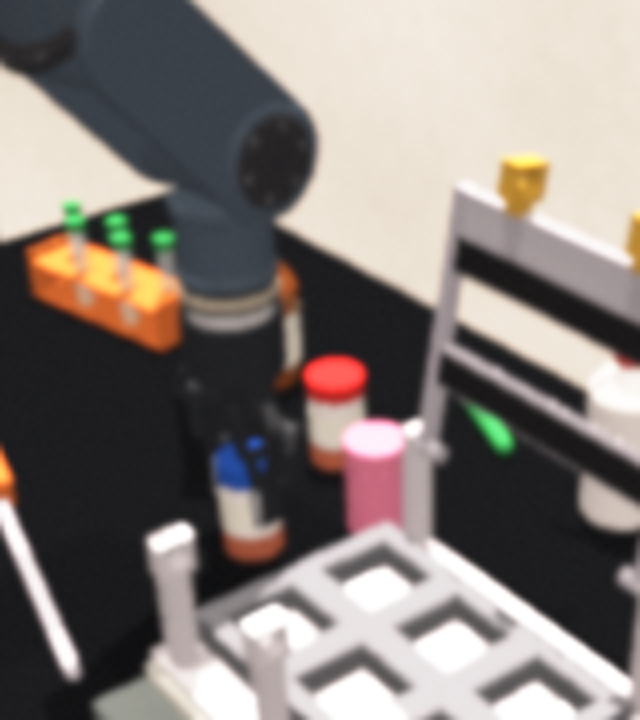

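servo_tool --increments '[{"travel": [0,0,0],"yaw": 0,"hand": 0.7},{"travel": [0,0,0],"yaw": 0,"hand": 0.7},{"travel": [0,0,-10],"yaw": 0,"hand": 0.7},{"travel": [0,0,-10],"yaw": 0,"hand": 0.7},{"travel": [0,0,-10],"yaw": 0,"hand": 0.7},{"travel": [0,0,0],"yaw": 0,"hand": 0.7}]'

```text
t: 4.15
tcp_pos: [0.58, 0.1761, 0.0602]
tool_rot: [0.004, 1.0, 0.0, 0.002]
force: [-0.2, 0.9, -0.9]
finger_gap: 0.546
```

```bash
python3 -c "
from h import *
plan([.5837,.1715,.028],89.46)
s=manip.snapshot('side')
crop('s',s,200,140,300,240,6,'s4')
t=manip.snapshot('top');crop('t',t,160,120,280,240,5,'t4')"
```

```text
tcp [0.58   0.1761 0.0602] travel mm (tool) [-3.6 -4.6 32.2] yaw(tool z) 0.05 yhead 89.51
```

View pics/s4.png

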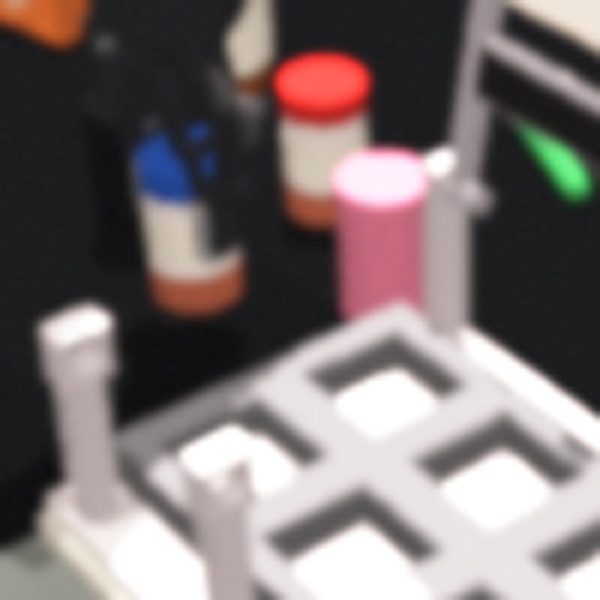

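View pics/t4.png

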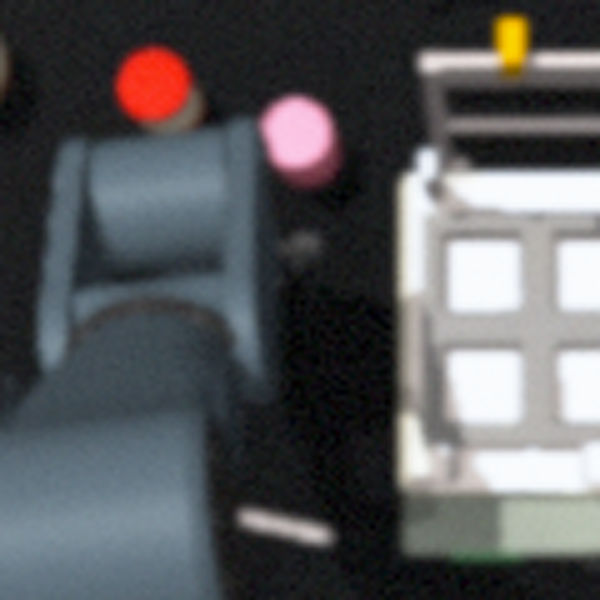

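servo_tool --increments '[{"travel": [0,0,-30],"yaw": 0,"hand": 0.7},{"travel": [0,0,-40],"yaw": 0,"hand": 0.7},{"travel": [0,0,-40],"yaw": 0,"hand": 0.7},{"travel": [0,0,-30],"yaw": 0,"hand": 0.7},{"travel": [14,-28,0],"yaw": 0,"hand": 0.7},{"travel": [14,-28,0],"yaw": 0,"hand": 0.7},{"travel": [14,-28,0],"yaw": 0,"hand": 0.7},{"travel": [14,-28,0],"yaw": 0,"hand": 0.7},{"travel": [14,-28,0],"yaw": 0,"hand": 0.7},{"travel": [14,-29,0],"yaw": 0,"hand": 0.7},{"travel": [0,0,0],"yaw": 0,"hand": 0.7},{"travel": [0,0,0],"yaw": 0,"hand": 0.7},{"travel": [0,0,0],"yaw": 0,"hand": 0.7}]'

```text
t: 5.55
tcp_pos: [0.4938, 0.0081, 0.1982]
tool_rot: [0.004, 1.0, 0.0, 0.0]
force: [-0.5, 0.1, -0.3]
finger_gap: 0.545
```

```bash
cat > held.py <<'E'
from h import *
import sys
plan([float(v) for v in sys.argv[1:4]],89.46)
s=manip.snapshot('side'); ty=manip.sense()['tcp_pos']
p=proj(s,[ty[0],ty[1],ty[2]-.02])[0]; x0,y0=int(p[0])-50,int(p[1])-60
crop('s',s,max(x0,0),max(y0,0),x0+100,y0+100,6,sys.argv[4])
H=hsv(s)
m=((H[...,0]<14)|(H[...,0]>172))&(H[...,1]>90)&(H[...,2]>50)&(H[...,2]<200)
for c,st in blobs(m,60):
    if abs(c[0]-p[0])<35 and abs(c[1]-p[1])<45:
        print('brown',c,st)
        ys=range(st[1],st[1]+st[3])
        for y in ys:
            xs=np.where(m[y,st[0]:st[0]+st[2]])[0]+st[0]
            if len(xs)<8: continue
            c_,v=ray(s,((xs[0]+xs[-1])/2,y)); k=(ty[1]-c_[1])/v[1]; print(y,xs[0],xs[-1],(c_+k*v).round(4))
E
python3 held.py .4953 .0067 .08 s5
```

```text
tcp [0.4938 0.0081 0.1982] travel mm (tool) [ -1.5  -1.4 118.2] yaw(tool z) 0.07 yhead 89.53
brown (np.float64(256.89), np.float64(154.79)) [252, 148, 11, 13, 62]
158 253 261 [0.5581 0.0083 0.2171]
159 252 260 [0.555  0.0083 0.2155]
brown (np.float64(256.6), np.float64(180.65)) [247, 171, 18, 22, 173]
173 247 256 [0.5398 0.0083 0.1813]
174 247 257 [0.5411 0.0083 0.1778]
175 248 258 [0.544  0.0083 0.1736]
176 248 261 [0.5485 0.0083 0.1688]
177 249 263 [0.553  0.0083 0.1639]
178 252 264 [0.5592 0.0083 0.1583]
179 247 263 [0.5497 0.0083 0.1593]
180 247 263 [0.5496 0.0083 0.1563]
181 247 263 [0.5494 0.0083 0.1533]
182 247 262 [0.5478 0.0083 0.151 ]
183 247 262 [0.5476 0.0083 0.148 ]
184 247 262 [0.5475 0.0083 0.145 ]
188 256 263 [0.5629 0.0083 0.1257]
189 256 263 [0.5628 0.0083 0.1226]
brown (np.float64(238.0), np.float64(185.37)) [227, 179, 22, 12, 166]
181 227 248 [0.4974 0.0083 0.1757]
182 228 248 [0.4986 0.0083 0.1722]
183 228 248 [0.4984 0.0083 0.1694]
184 228 248 [0.4982 0.0083 0.1665]
185 228 247 [0.4965 0.0083 0.1643]
186 228 247 [0.4963 0.0083 0.1614]
187 228 246 [0.4946 0.0083 0.1592]
188 229 246 [0.4959 0.0083 0.1556]
189 231 244 [0.4956 0.0083 0.1527]
190 233 241 [0.494  0.0083 0.1505]
```

View pics/s5.png

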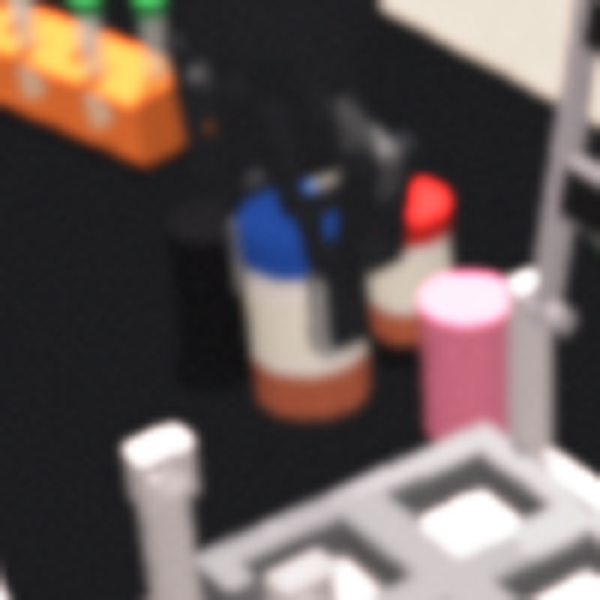

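servo_tool --increments '[{"travel": [1,-1.4,30],"yaw": 0,"hand": 0.7},{"travel": [0,0,30],"yaw": 0,"hand": 0.7},{"travel": [0,0,25],"yaw": 0,"hand": 0.7},{"travel": [0,0,8],"yaw": 0,"hand": 0.7},{"travel": [0,0,5],"yaw": 0,"hand": 0.7},{"travel": [0,0,4],"yaw": 0,"hand": 0.7},{"travel": [0,0,4],"yaw": 0,"hand": 0.7},{"travel": [0,0,0],"yaw": 0,"hand": 0.7}]'

```text
t: 6.4
tcp_pos: [0.4929, 0.0064, 0.0927]
tool_rot: [0.004, 1.0, 0.0, 0.001]
force: [1.0, 2.3, -2.7]
finger_gap: 0.552
```

```bash
python3 held.py .4953 .0067 .08 s6 | head -4
```

```text
tcp [0.4929 0.0064 0.0927] travel mm (tool) [-2.4  0.3 12.7] yaw(tool z) 0.04 yhead 89.5
brown (np.float64(255.21), np.float64(179.94)) [247, 172, 14, 21, 130]
173 247 256 [0.5384 0.0064 0.1828]
174 247 257 [0.5398 0.0064 0.1793]
```

View pics/s6.png

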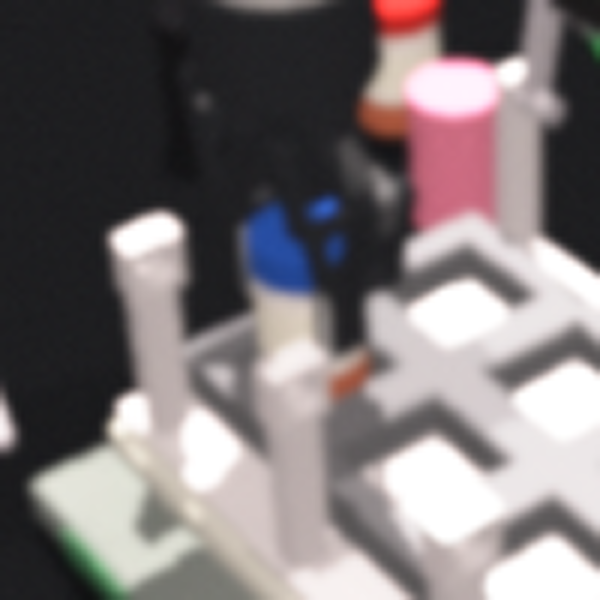

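servo_tool --increments '[{"travel": [0,0,3],"yaw": 0,"hand": 0.7},{"travel": [0,0,3],"yaw": 0,"hand": 0.7},{"travel": [0,0,3],"yaw": 0,"hand": 0.7},{"travel": [0,0,0],"yaw": 0,"hand": 0.7},{"travel": [0,0,0],"yaw": 0,"hand": 0.7}]'

```text
t: 6.95
tcp_pos: [0.4922, 0.0063, 0.083]
tool_rot: [0.004, 1.0, 0.0, -0.0]
force: [-0.2, 3.6, -3.2]
finger_gap: 0.547
```

```bash
python3 held.py .4953 .0067 .08 s7 | head -1
```

```text
tcp [0.4922 0.0063 0.083 ] travel mm (tool) [-3.1  0.4  3. ] yaw(tool z) 0.04 yhead 89.5
```

View pics/s7.png

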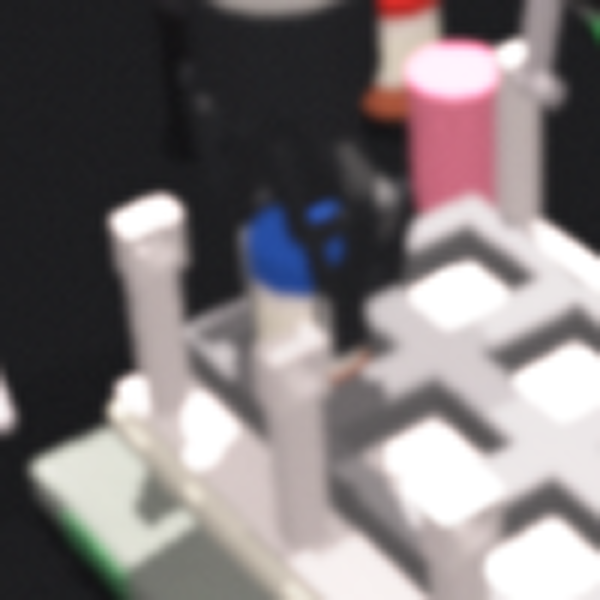

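servo_tool --increments '[{"travel": [0,0,1.5],"yaw": 0,"hand": 0.7},{"travel": [0,0,0],"yaw": 0,"hand": 0.7},{"travel": [0,0,0],"yaw": 0,"hand": 0.4},{"travel": [0,0,0],"yaw": 0,"hand": 0.1},{"travel": [0,0,0],"yaw": 0,"hand": 0},{"travel": [0,0,0],"yaw": 0,"hand": 0},{"travel": [0,0,0],"yaw": 0,"hand": 0},{"travel": [0,0,-20],"yaw": 0,"hand": 0},{"travel": [0,0,-40],"yaw": 0,"hand": 0},{"travel": [0,0,-40],"yaw": 0,"hand": 0},{"travel": [0,0,-40],"yaw": 0,"hand": 0},{"travel": [0,0,0],"yaw": 0,"hand": 0},{"travel": [0,0,0],"yaw": 0,"hand": 0}]'

```text
t: 8.3
tcp_pos: [0.4926, 0.0061, 0.2227]
tool_rot: [0.004, 1.0, -0.0, 0.001]
force: [-0.3, 0.2, -0.4]
finger_gap: 0.998
```

```bash
python3 -c "
from h import *
plan([.4431,-.3692,.21],89.46)
s=manip.snapshot('side')
t=manip.snapshot('top');
for n,d in(('t',t),('s',s)):
    H=hsv(d); b=blobs((H[...,0]>100)&(H[...,0]<125)&(H[...,1]>150)&(H[...,2]>100),15);print(b)
    for c,_ in b: print(onz(d,c,.075),onz(d,c,.127))
cv2.imwrite('pics/t8.png',t['pixels']);cv2.imwrite('pics/s8.png',s['pixels'])
"
```

```text
tcp [0.4926 0.0061 0.2227] travel mm (tool) [  46.4 -375.7   12.9] yaw(tool z) 0.06 yhead 89.52
[((np.float64(368.52), np.float64(169.6)), [362, 163, 15, 15, 173]), ((np.float64(365.81), np.float64(210.2)), [359, 203, 15, 16, 185]), ((np.float64(427.35), np.float64(238.65)), [412, 231, 32, 16, 387])]
[ 0.58451541 -0.3841456   0.075     ] [ 0.57698825 -0.37258374  0.127     ]
[ 0.44357119 -0.369455    0.075     ] [ 0.44076208 -0.35838491  0.127     ]
[ 0.34094459 -0.58371502  0.075     ] [ 0.34157088 -0.56547265  0.127     ]
[((np.float64(238.4), np.float64(198.32)), [229, 191, 20, 16, 263]), ((np.float64(386.17), np.float64(290.95)), [374, 280, 26, 23, 478]), ((np.float64(333.15), np.float64(324.08)), [319, 312, 29, 27, 515])]
[0.53149462 0.06438777 0.075     ] [0.49400444 0.00479374 0.127     ]
[ 0.58283675 -0.38435385  0.075     ] [ 0.54069916 -0.40332851  0.127     ]
[ 0.44385533 -0.36870029  0.075     ] [ 0.41429811 -0.38909189  0.127     ]
```

View pics/s8.png

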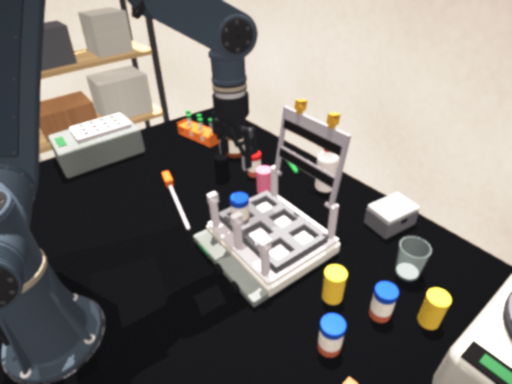

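View pics/t8.png

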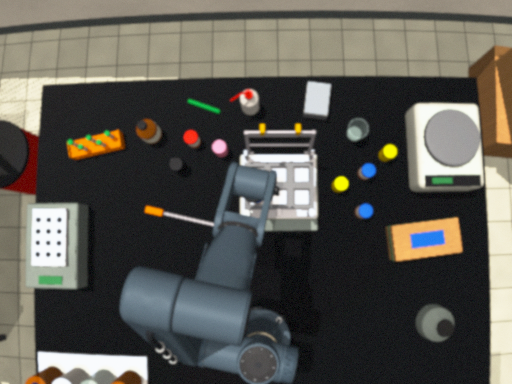

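servo_tool --increments '[{"travel": [4.6,-37.6,2],"yaw": 0,"hand": 0},{"travel": [4.6,-37.6,2],"yaw": 0,"hand": 0},{"travel": [4.6,-37.6,2],"yaw": 0,"hand": 0},{"travel": [4.6,-37.6,2],"yaw": 0,"hand": 0},{"travel": [4.6,-37.6,2],"yaw": 0,"hand": 0},{"travel": [4.6,-37.6,2],"yaw": 0,"hand": 0},{"travel": [4.6,-37.6,2],"yaw": 0,"hand": 0},{"travel": [4.6,-37.6,2],"yaw": 0,"hand": 0},{"travel": [4.6,-37.6,2],"yaw": 0,"hand": 0},{"travel": [4.6,-37.6,2],"yaw": 0,"hand": 0},{"travel": [0,0,0],"yaw": 0,"hand": 0},{"travel": [0,0,0],"yaw": 0,"hand": 0},{"travel": [0,0,0],"yaw": 0,"hand": 0}]'

```text
t: 9.7
tcp_pos: [0.4424, -0.3678, 0.2004]
tool_rot: [0.004, 1.0, 0.002, -0.001]
force: [-0.1, -0.5, -0.5]
finger_gap: 1.003
```

```bash
python3 -c "
from h import *
plan([.4433,-.3693,.028],89.46)
d=manip.snapshot('side')
H=hsv(d); b=blobs((H[...,0]>100)&(H[...,0]<125)&(H[...,1]>150)&(H[...,2]>100),15);print(b)
for c,_ in b: print(onz(d,c,.075),onz(d,c,.127))
"
```

```text
tcp [ 0.4424 -0.3678  0.2004] travel mm (tool) [ -1.3  -2.1 172.4] yaw(tool z) 0.07 yhead 89.53
[((np.float64(236.78), np.float64(197.32)), [227, 190, 21, 16, 274]), ((np.float64(386.8), np.float64(291.71)), [374, 280, 26, 23, 445]), ((np.float64(333.79), np.float64(324.49)), [319, 312, 28, 27, 486])]
[0.5306726  0.07102365 0.075     ] [0.49325682 0.01082896 0.127     ]
[ 0.58223842 -0.38636652  0.075     ] [ 0.54015499 -0.40515899  0.127     ]
[ 0.44412825 -0.37006312  0.075     ] [ 0.41454632 -0.39033135  0.127     ]
```

servo_tool --increments '[{"travel": [-1,-2,30],"yaw": 0,"hand": 0},{"travel": [0,0,35],"yaw": 0,"hand": 0},{"travel": [0,0,35],"yaw": 0,"hand": 0},{"travel": [0,0,30],"yaw": 0,"hand": 0},{"travel": [0,0,25],"yaw": 0,"hand": 0},{"travel": [0,0,17],"yaw": 0,"hand": 0},{"travel": [0,0,0],"yaw": 0,"hand": 0},{"travel": [0,0,0],"yaw": 0,"hand": 0.3},{"travel": [0,0,0],"yaw": 0,"hand": 0.5},{"travel": [0,0,0],"yaw": 0,"hand": 0.7},{"travel": [0,0,0],"yaw": 0,"hand": 0.7},{"travel": [0,0,0],"yaw": 0,"hand": 0.7},{"travel": [0,0,0],"yaw": 0,"hand": 0.7},{"travel": [0,0,0],"yaw": 0,"hand": 0.7}]'

```text
t: 11.15
tcp_pos: [0.4447, -0.3716, 0.0312]
tool_rot: [0.004, 1.0, -0.001, 0.001]
force: [0.8, 1.3, 7.5]
finger_gap: 0.553
```

```bash
python3 held.py .4433 -.3693 .028 s9
```

```text
tcp [ 0.4447 -0.3716  0.0312] travel mm (tool) [1.4 2.3 3.2] yaw(tool z) 0.04 yhead 89.5
brown (np.float64(327.36), np.float64(353.28)) [317, 344, 24, 15, 147]
352 319 340 [ 0.4452 -0.3716 -0.0215]
353 319 340 [ 0.4459 -0.3716 -0.0262]
354 320 340 [ 0.4483 -0.3716 -0.0329]
355 321 339 [ 0.449  -0.3716 -0.0377]
356 322 338 [ 0.4498 -0.3716 -0.0425]
357 324 336 [ 0.4505 -0.3716 -0.0474]
358 326 335 [ 0.453  -0.3716 -0.0545]
```

View pics/s9.png

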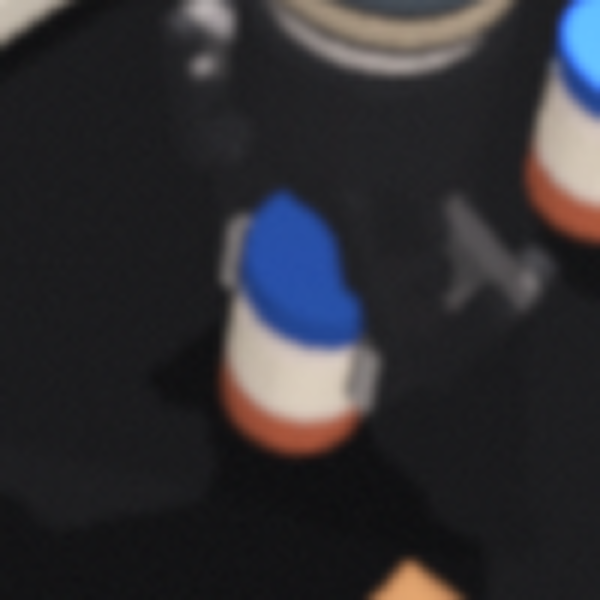

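servo_tool --increments '[{"travel": [0,0,-15],"yaw": 0,"hand": 0.7},{"travel": [0,0,-40],"yaw": 0,"hand": 0.7},{"travel": [0,0,-40],"yaw": 0,"hand": 0.7},{"travel": [0,0,-40],"yaw": 0,"hand": 0.7},{"travel": [0,0,-40],"yaw": 0,"hand": 0.7},{"travel": [-7,31,0],"yaw": 0,"hand": 0.7},{"travel": [-7,31,0],"yaw": 0,"hand": 0.7},{"travel": [-7,32,0],"yaw": 0,"hand": 0.7},{"travel": [-7,32,0],"yaw": 0,"hand": 0.7},{"travel": [-7,32,0],"yaw": 0,"hand": 0.7},{"travel": [-7,32,0],"yaw": 0,"hand": 0.7},{"travel": [-7,32,0],"yaw": 0,"hand": 0.7},{"travel": [0,0,0],"yaw": 0,"hand": 0.7},{"travel": [0,0,0],"yaw": 0,"hand": 0.7},{"travel": [0,0,0],"yaw": 0,"hand": 0.7},{"travel": [0,0,0],"yaw": 0,"hand": 0.7}]'

```text
t: 12.8
tcp_pos: [0.495, -0.151, 0.2051]
tool_rot: [0.005, 1.0, -0.0, 0.0]
force: [-0.9, -0.4, -1.8]
finger_gap: 0.55
```

```bash
python3 held.py .4939 -.1493 .083 s10
```

```text
tcp [ 0.495  -0.151   0.2051] travel mm (tool) [  1.1   1.8 122.1] yaw(tool z) -0.04 yhead 89.42
brown (np.float64(256.66), np.float64(179.46)) [247, 171, 19, 22, 168]
173 247 259 [ 0.4314 -0.151   0.3037]
174 247 260 [ 0.4324 -0.151   0.3012]
175 247 262 [ 0.4346 -0.151   0.2981]
176 248 264 [ 0.4379 -0.151   0.2945]
177 249 264 [ 0.4389 -0.151   0.2919]
178 252 264 [ 0.4423 -0.151   0.2882]
180 255 265 [ 0.4468 -0.151   0.2818]
brown (np.float64(278.03), np.float64(216.14)) [268, 212, 21, 8, 106]
214 268 288 [ 0.4917 -0.151   0.1762]
215 269 288 [ 0.4931 -0.151   0.1728]
216 269 288 [ 0.4931 -0.151   0.17  ]
217 270 287 [ 0.4932 -0.151   0.1672]
218 270 285 [ 0.4904 -0.151   0.1659]
219 272 283 [ 0.4904 -0.151   0.1631]
```

View pics/s10.png

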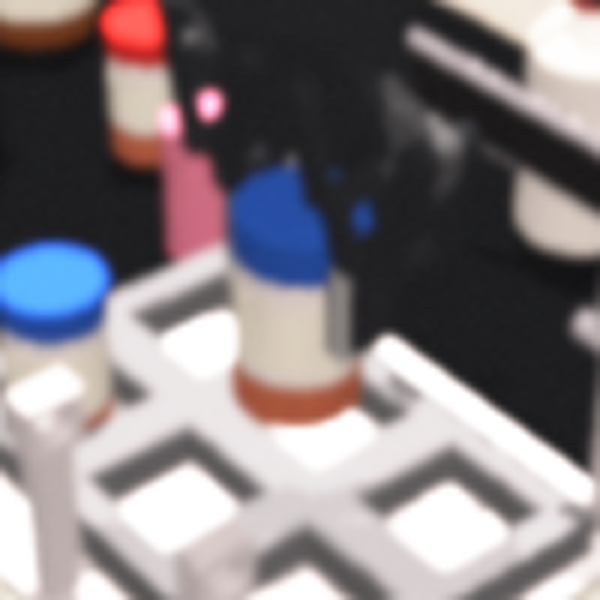

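servo_tool --increments '[{"travel": [-0.3,1.7,30],"yaw": 0,"hand": 0.7},{"travel": [0,0,30],"yaw": 0,"hand": 0.7},{"travel": [0,0,25],"yaw": 0,"hand": 0.7},{"travel": [0,0,8],"yaw": 0,"hand": 0.7},{"travel": [0,0,5],"yaw": 0,"hand": 0.7},{"travel": [0,0,5],"yaw": 0,"hand": 0.7},{"travel": [0,0,4],"yaw": 0,"hand": 0.7},{"travel": [0,0,4],"yaw": 0,"hand": 0.7},{"travel": [0,0,4],"yaw": 0,"hand": 0.7},{"travel": [0,0,3],"yaw": 0,"hand": 0.7},{"travel": [0,0,2],"yaw": 0,"hand": 0.7},{"travel": [0,0,0],"yaw": 0,"hand": 0.7},{"travel": [0,0,0],"yaw": 0,"hand": 0.7}]'

```text
t: 14.15
tcp_pos: [0.4953, -0.1482, 0.0848]
tool_rot: [0.004, 1.0, -0.0, 0.0]
force: [0.7, 0.9, -1.1]
finger_gap: 0.548
```

```bash
python3 held.py .4939 -.1493 .083 s11|head -1
```

```text
tcp [ 0.4953 -0.1482  0.0848] travel mm (tool) [ 1.4 -1.2  1.8] yaw(tool z) 0.06 yhead 89.52
```

View pics/s11.png

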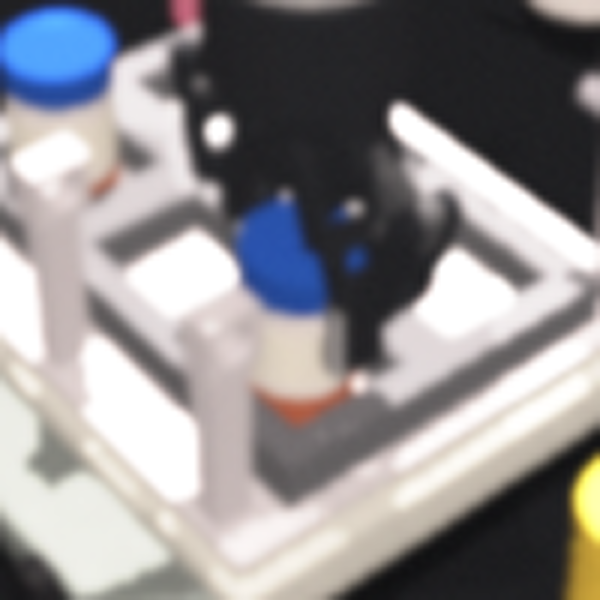

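Jar is inside the well; lower the last ~2 mm and release.

servo_tool --increments '[{"travel": [0,0,2],"yaw": 0,"hand": 0.7},{"travel": [0,0,0],"yaw": 0,"hand": 0.7},{"travel": [0,0,0],"yaw": 0,"hand": 0.4},{"travel": [0,0,0],"yaw": 0,"hand": 0.1},{"travel": [0,0,0],"yaw": 0,"hand": 0},{"travel": [0,0,0],"yaw": 0,"hand": 0},{"travel": [0,0,0],"yaw": 0,"hand": 0},{"travel": [0,0,-20],"yaw": 0,"hand": 0},{"travel": [0,0,-40],"yaw": 0,"hand": 0},{"travel": [0,0,-40],"yaw": 0,"hand": 0},{"travel": [0,0,-35],"yaw": 0,"hand": 0},{"travel": [-13,-34,0],"yaw": 0,"hand": 0},{"travel": [-13,-34,0],"yaw": 0,"hand": 0},{"travel": [-13,-34,0],"yaw": 0,"hand": 0},{"travel": [-13,-34,0],"yaw": 0,"hand": 0},{"travel": [-13,-34,0],"yaw": 0,"hand": 0},{"travel": [-13,-34,0],"yaw": 0,"hand": 0},{"travel": [-12,-34,0],"yaw": 0,"hand": 0},{"travel": [0,0,0],"yaw": 0,"hand": 0},{"travel": [0,0,0],"yaw": 0,"hand": 0}]'

```text
t: 16.2
tcp_pos: [0.5827, -0.3871, 0.2169]
tool_rot: [0.005, 1.0, 0.001, -0.001]
force: [-0.2, -0.1, -0.4]
finger_gap: 0.996
```

```bash
python3 -c "
from h import *
plan([.5844,-.384,.028],89.46)
s=manip.snapshot('side')
t=manip.snapshot('top');
for n,d in(('t',t),('s',s)):
    H=hsv(d); b=blobs((H[...,0]>100)&(H[...,0]<125)&(H[...,1]>150)&(H[...,2]>100),15);
    for c,_ in b: print(c,onz(d,c,.075),onz(d,c,.127))
cv2.imwrite('pics/t12.png',t['pixels']);cv2.imwrite('pics/s12.png',s['pixels'])
"
```

```text
tcp [ 0.5827 -0.3871  0.2169] travel mm (tool) [ -1.9   2.8 188.9] yaw(tool z) -0.02 yhead 89.44
(np.float64(254.48), np.float64(195.98)) [0.49804386 0.01296064 0.075     ] [0.49341131 0.01122951 0.127     ]
(np.float64(427.35), np.float64(238.65)) [ 0.34094459 -0.58371502  0.075     ] [ 0.34157088 -0.56547265  0.127     ]
(np.float64(236.82), np.float64(197.33)) [0.53073159 0.07091528 0.075     ] [0.49331047 0.0107304  0.127     ]
(np.float64(277.21), np.float64(231.88)) [ 0.52648124 -0.10740296  0.075     ] [ 0.48944486 -0.15144677  0.127     ]
(np.float64(386.14), np.float64(291.01)) [ 0.58266499 -0.38440804  0.075     ] [ 0.54054295 -0.4033778   0.127     ]
```

View pics/s12.png

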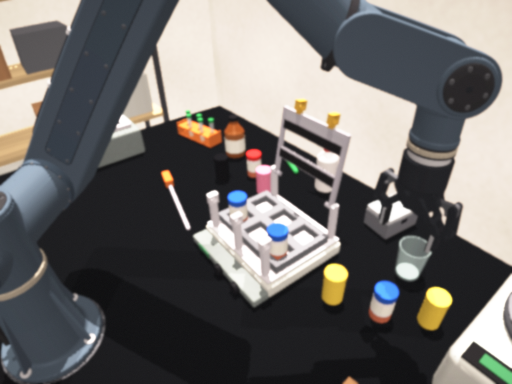

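servo_tool --increments '[{"travel": [-1.5,2.8,35],"yaw": 0,"hand": 0},{"travel": [0,0,38],"yaw": 0,"hand": 0},{"travel": [0,0,38],"yaw": 0,"hand": 0},{"travel": [0,0,35],"yaw": 0,"hand": 0},{"travel": [0,0,25],"yaw": 0,"hand": 0},{"travel": [0,0,16],"yaw": 0,"hand": 0},{"travel": [0,0,0],"yaw": 0,"hand": 0},{"travel": [0,0,0],"yaw": 0,"hand": 0.3},{"travel": [0,0,0],"yaw": 0,"hand": 0.5},{"travel": [0,0,0],"yaw": 0,"hand": 0.7},{"travel": [0,0,0],"yaw": 0,"hand": 0.7},{"travel": [0,0,0],"yaw": 0,"hand": 0.7},{"travel": [0,0,0],"yaw": 0,"hand": 0.7},{"travel": [0,0,0],"yaw": 0,"hand": 0.7}]'

```text
t: 17.7
tcp_pos: [0.5859, -0.3849, 0.033]
tool_rot: [0.004, 1.0, -0.001, 0.001]
force: [0.4, 1.2, 6.2]
finger_gap: 0.549
```

```bash
python3 held.py .5844 -.384 .028 s13|head -1
```

```text
tcp [ 0.5859 -0.3849  0.033 ] travel mm (tool) [1.5 0.9 5. ] yaw(tool z) 0.05 yhead 89.51
```

View pics/s13.png

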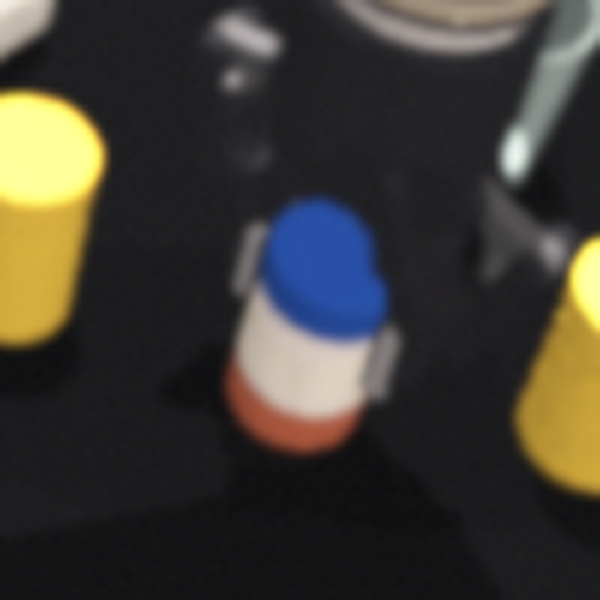

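servo_tool --increments '[{"travel": [0,0,-15],"yaw": 0,"hand": 0.7},{"travel": [0,0,-40],"yaw": 0,"hand": 0.7},{"travel": [0,0,-40],"yaw": 0,"hand": 0.7},{"travel": [0,0,-40],"yaw": 0,"hand": 0.7},{"travel": [0,0,-40],"yaw": 0,"hand": 0.7},{"travel": [2,34,0],"yaw": 0,"hand": 0.7},{"travel": [2,34,0],"yaw": 0,"hand": 0.7},{"travel": [1,35,0],"yaw": 0,"hand": 0.7},{"travel": [1,35,0],"yaw": 0,"hand": 0.7},{"travel": [1,35,0],"yaw": 0,"hand": 0.7},{"travel": [1,35,0],"yaw": 0,"hand": 0.7},{"travel": [1,35,0],"yaw": 0,"hand": 0.7},{"travel": [1,35,0],"yaw": 0,"hand": 0.7},{"travel": [1,35,0],"yaw": 0,"hand": 0.7},{"travel": [0,0,0],"yaw": 0,"hand": 0.7},{"travel": [0,0,0],"yaw": 0,"hand": 0.7},{"travel": [0,0,0],"yaw": 0,"hand": 0.7},{"travel": [0,0,0],"yaw": 0,"hand": 0.7}]'

```text
t: 19.55
tcp_pos: [0.5767, -0.0724, 0.206]
tool_rot: [0.005, 1.0, -0.0, 0.0]
force: [-0.5, 0.0, -1.4]
finger_gap: 0.55
```

```bash
python3 held.py .5740 -.0711 .085 s14|tail -12
```

```text
177 249 259 [ 0.4893 -0.0724  0.2312]
178 252 259 [ 0.4932 -0.0724  0.227 ]
brown (np.float64(283.83), np.float64(186.61)) [274, 181, 20, 11, 148]
183 274 293 [ 0.5745 -0.0724  0.1786]
184 274 293 [ 0.5746 -0.0724  0.1757]
185 274 293 [ 0.5746 -0.0724  0.1728]
186 274 293 [ 0.5747 -0.0724  0.1699]
187 275 293 [ 0.5763 -0.0724  0.1662]
188 276 292 [ 0.5764 -0.0724  0.1633]
189 277 291 [ 0.5764 -0.0724  0.1603]
190 278 290 [ 0.5765 -0.0724  0.1574]
191 279 288 [ 0.575  -0.0724  0.1551]
```

View pics/s14.png

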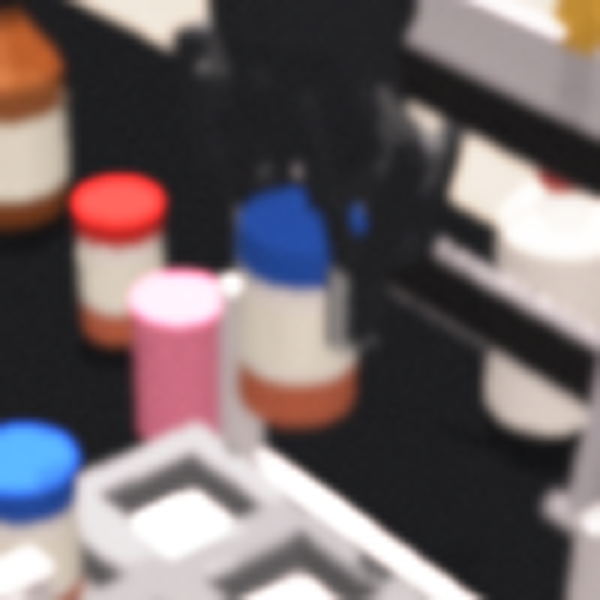

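servo_tool --increments '[{"travel": [2.8,1.3,30],"yaw": 0,"hand": 0.7},{"travel": [0,0,30],"yaw": 0,"hand": 0.7},{"travel": [0,0,25],"yaw": 0,"hand": 0.7},{"travel": [0,0,8],"yaw": 0,"hand": 0.7},{"travel": [0,0,5],"yaw": 0,"hand": 0.7},{"travel": [0,0,5],"yaw": 0,"hand": 0.7},{"travel": [0,0,4],"yaw": 0,"hand": 0.7},{"travel": [0,0,4],"yaw": 0,"hand": 0.7},{"travel": [0,0,4],"yaw": 0,"hand": 0.7},{"travel": [0,0,3],"yaw": 0,"hand": 0.7},{"travel": [0,0,2],"yaw": 0,"hand": 0.7},{"travel": [0,0,0],"yaw": 0,"hand": 0.7},{"travel": [0,0,0],"yaw": 0,"hand": 0.7}]'

```text
t: 20.9
tcp_pos: [0.5738, -0.0697, 0.0858]
tool_rot: [0.004, 1.0, -0.0, 0.0]
force: [1.3, -0.3, -1.4]
finger_gap: 0.55
```

```bash
python3 held.py .5736 -.0711 .085 s15|head -1
```

```text
tcp [ 0.5738 -0.0697  0.0858] travel mm (tool) [ 0.1 -1.4  0.8] yaw(tool z) 0.05 yhead 89.51
```

View pics/s15.png

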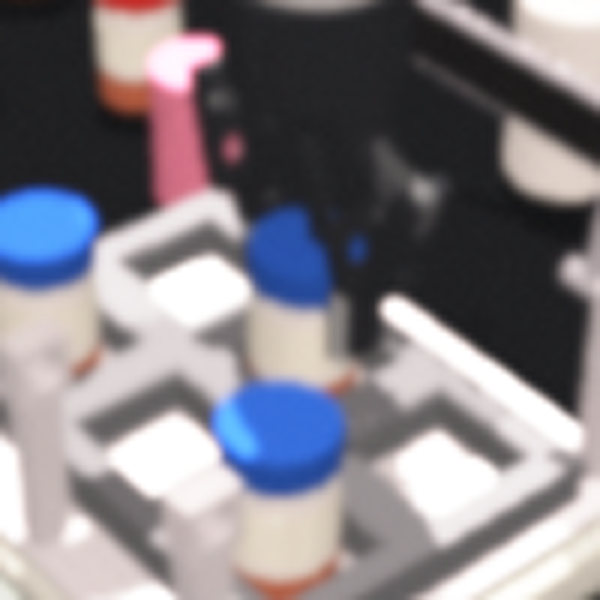

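servo_tool --increments '[{"travel": [0,0,1.5],"yaw": 0,"hand": 0.7},{"travel": [0,0,0],"yaw": 0,"hand": 0.7},{"travel": [0,0,0],"yaw": 0,"hand": 0.4},{"travel": [0,0,0],"yaw": 0,"hand": 0.1},{"travel": [0,0,0],"yaw": 0,"hand": 0},{"travel": [0,0,0],"yaw": 0,"hand": 0},{"travel": [0,0,0],"yaw": 0,"hand": 0},{"travel": [0,0,-20],"yaw": 0,"hand": 0},{"travel": [0,0,-40],"yaw": 0,"hand": 0},{"travel": [0,0,-40],"yaw": 0,"hand": 0},{"travel": [20,0,-40],"yaw": 0,"hand": 0.5},{"travel": [20,0,-40],"yaw": 0,"hand": 1},{"travel": [20,0,-40],"yaw": 0,"hand": 1},{"travel": [20,0,-40],"yaw": 0,"hand": 1},{"travel": [0,0,-35],"yaw": 0,"hand": 1},{"travel": [0,0,0],"yaw": 0,"hand": 1},{"travel": [0,0,0],"yaw": 0,"hand": 1}]'

```text
t: 22.65
tcp_pos: [0.4937, -0.0691, 0.3801]
tool_rot: [0.004, 1.0, -0.0, 0.001]
force: [-0.5, -1.0, -0.2]
finger_gap: 0.002
```

```bash
python3 -c "
from h import *
plan([.73,-.0717,.385],89.46)
s=manip.snapshot('side')
t=manip.snapshot('top');
for n,d in(('t',t),('s',s)):
    H=hsv(d); b=blobs((H[...,0]>100)&(H[...,0]<125)&(H[...,1]>150)&(H[...,2]>100),15);
    for c,st in b: print(c,st[4],onz(d,c,.127))
    b=blobs((H[...,0]>18)&(H[...,0]<32)&(H[...,1]>150)&(H[...,2]>120),30);print([x[0] for x in b])
cv2.imwrite('pics/t16.png',t['pixels']);cv2.imwrite('pics/s16.png',s['pixels'])
crop('s',s,180,90,350,310,4,'sc16')
X,e=tri([ray(t,(262.03,127.85)),ray(s,(299.48,105.25))]);print(X,e)
X,e=tri([ray(t,(297.65,127.84)),ray(s,(332.25,119.09))]);print(X,e)
"
```

```text
tcp [ 0.4937 -0.0691  0.3801] travel mm (tool) [-236.3   -0.6   -4.4] yaw(tool z) 0.05 yhead 89.51
(np.float64(256.53), np.float64(196.86)) 73 [0.49039059 0.00445169 0.127     ]
(np.float64(305.46), np.float64(197.05)) 39 [ 0.48756823 -0.15791075  0.127     ]
(np.float64(427.35), np.float64(238.65)) 387 [ 0.34157088 -0.56547265  0.127     ]
[(np.float64(262.02), np.float64(127.94)), (np.float64(297.74), np.float64(127.88)), (np.float64(107.05), np.float64(140.01)), (np.float64(89.36), np.float64(144.33)), (np.float64(388.68), np.float64(151.3)), (np.float64(76.48), np.float64(150.94)), (np.float64(340.46), np.float64(183.29)), (np.float64(153.3), np.float64(210.36))]
(np.float64(236.83), np.float64(197.36)) 272 [0.49325816 0.0106102  0.127     ]
(np.float64(281.78), np.float64(200.6)) 250 [ 0.57121832 -0.07088185  0.127     ]
(np.float64(277.19), np.float64(231.27)) 283 [ 0.49068912 -0.14988465  0.127     ]
[(np.float64(299.82), np.float64(105.2)), (np.float64(332.29), np.float64(119.46)), (np.float64(333.11), np.float64(288.28)), (np.float64(431.67), np.float64(312.57))]
[ 0.67251036 -0.01773184  0.33113899] [np.float64(0.0028557228906184342), np.float64(0.0028557228906183623)]
[ 0.67172995 -0.12218939  0.33145176] [np.float64(0.0020948236765600285), np.float64(0.0020948236765599678)]
```

View pics/sc16.png

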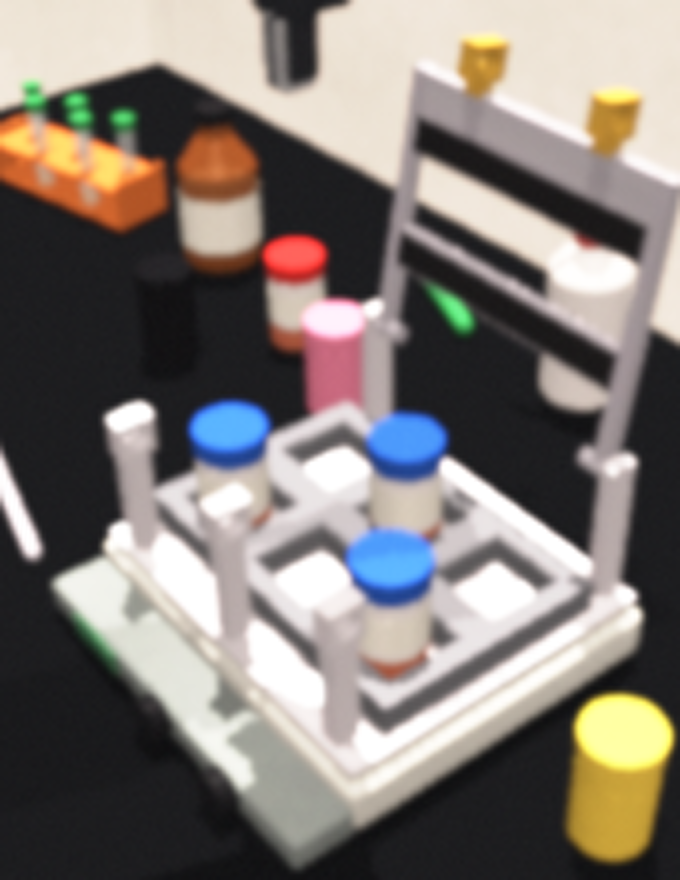

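View pics/s16.png

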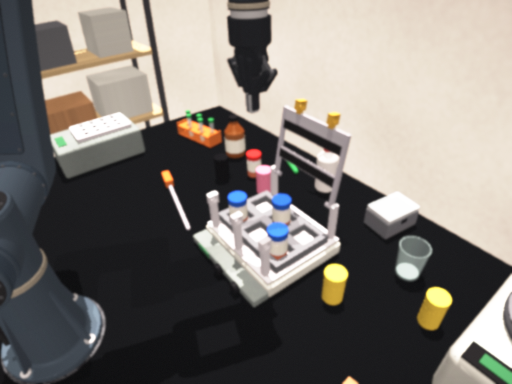

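View pics/t16.png

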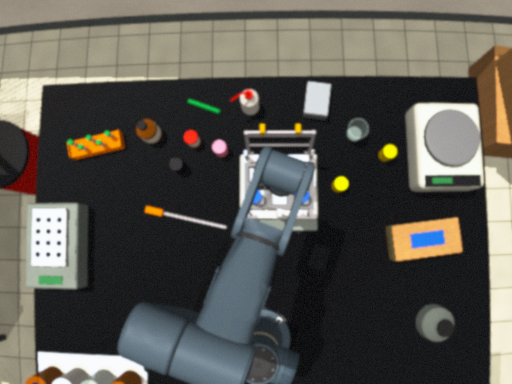

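servo_tool --increments '[{"travel": [-29,0,-1],"yaw": 0,"hand": 1},{"travel": [-29,0,-1],"yaw": 0,"hand": 1},{"travel": [-29,0,0],"yaw": 0,"hand": 1},{"travel": [-29,0,0],"yaw": 0,"hand": 1},{"travel": [-29,0,0],"yaw": 0,"hand": 1},{"travel": [-29,0,0],"yaw": 0,"hand": 1},{"travel": [-29,0,0],"yaw": 0,"hand": 1},{"travel": [-29,0,0],"yaw": 0,"hand": 1},{"travel": [0,0,0],"yaw": 0,"hand": 1},{"travel": [0,0,0],"yaw": 0,"hand": 1},{"travel": [0,0,0],"yaw": 0,"hand": 1}]'

```text
t: 23.85
tcp_pos: [0.7247, -0.0709, 0.3799]
tool_rot: [0.004, 1.0, 0.0, -0.002]
force: [0.6, 0.6, 1.0]
finger_gap: 0.003
```

```bash
python3 -c "
from h import *
plan([.73,-.0717,.29],89.46)
s=manip.snapshot('side')
crop('s',s,180,20,380,220,3,'s17')
"
```

```text
tcp [ 0.7247 -0.0709  0.3799] travel mm (tool) [-5.6 -0.9 89.9] yaw(tool z) 0.05 yhead 89.51
```

View pics/s17.png

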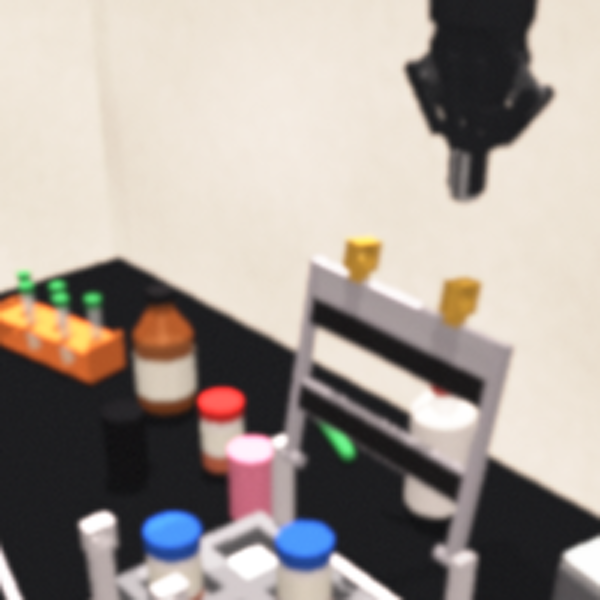

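servo_tool --increments '[{"travel": [0,0,30],"yaw": 0,"hand": 1},{"travel": [0,0,30],"yaw": 0,"hand": 1},{"travel": [0,0,27],"yaw": 0,"hand": 1},{"travel": [18,0,0],"yaw": 0,"hand": 1},{"travel": [18,0,0],"yaw": 0,"hand": 1},{"travel": [18,0,0],"yaw": 0,"hand": 1},{"travel": [15,0,0],"yaw": 0,"hand": 1},{"travel": [16,0,-1],"yaw": 0,"hand": 1},{"travel": [15,0,0],"yaw": 0,"hand": 1},{"travel": [15,0,3],"yaw": 0,"hand": 1},{"travel": [15,0,4],"yaw": 0,"hand": 1},{"travel": [15,0,6],"yaw": 0,"hand": 1},{"travel": [0,0,0],"yaw": 0,"hand": 1}]'

```text
t: 25.2
tcp_pos: [0.5782, -0.0694, 0.2828]
tool_rot: [0.005, 1.0, 0.0, -0.001]
force: [0.5, 0.6, -1.0]
finger_gap: -0.0
```

```bash
python3 -c "
from h import *
plan([.5409,-.0707,.2544],89.46)
s=manip.snapshot('side')
crop('s',s,180,20,380,280,3,'s18')
"
```

```text
tcp [ 0.5782 -0.0694  0.2828] travel mm (tool) [37.2 -1.6 28.4] yaw(tool z) 0.02 yhead 89.48
```

View pics/s18.png

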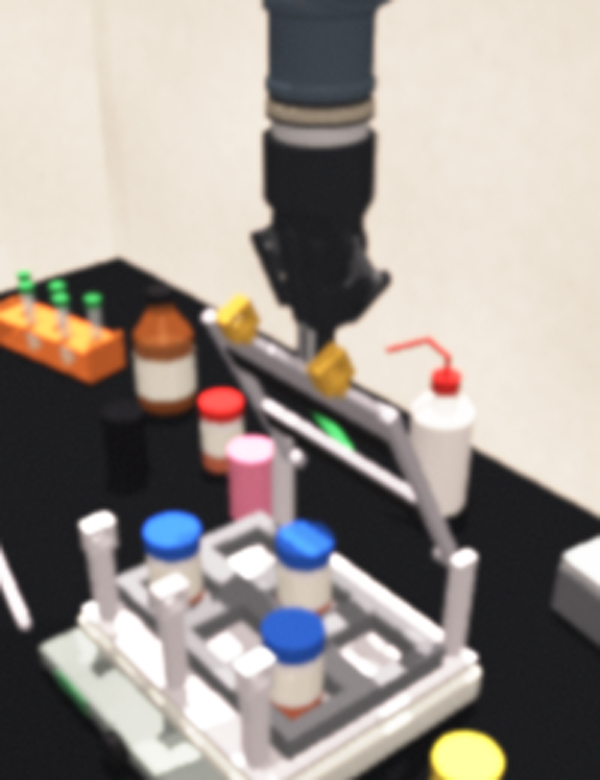

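servo_tool --increments '[{"travel": [13,0,8],"yaw": 0,"hand": 1},{"travel": [12,0,10],"yaw": 0,"hand": 1},{"travel": [12,0,10],"yaw": 0,"hand": 1},{"travel": [11,0,11],"yaw": 0,"hand": 1},{"travel": [10,0,12],"yaw": 0,"hand": 1},{"travel": [8,0,12],"yaw": 0,"hand": 1},{"travel": [6,0,12],"yaw": 0,"hand": 1},{"travel": [5,0,12],"yaw": 0,"hand": 1},{"travel": [5,0,12],"yaw": 0,"hand": 1},{"travel": [3,0,11],"yaw": 0,"hand": 1},{"travel": [2,0,11],"yaw": 0,"hand": 1},{"travel": [1,0,10],"yaw": 0,"hand": 1},{"travel": [0,0,0],"yaw": 0,"hand": 1},{"travel": [0,0,0],"yaw": 0,"hand": 1}]'

```text
t: 26.65
tcp_pos: [0.4931, -0.0692, 0.1514]
tool_rot: [0.004, 1.0, -0.0, 0.0]
force: [0.7, -0.1, 0.5]
finger_gap: -0.0
```

```bash
python3 -c "
from h import *
plan([.4856,-.0707,.145],89.46);print(manip.sense()['force'])
s=manip.snapshot('side')
crop('s',s,180,90,350,310,4,'s19')
"
```

```text
tcp [ 0.4931 -0.0692  0.1514] travel mm (tool) [ 7.5 -1.6  6.4] yaw(tool z) 0.05 yhead 89.51
[ 0.73727385 -0.0662999   0.52698706]
```

View pics/s19.png

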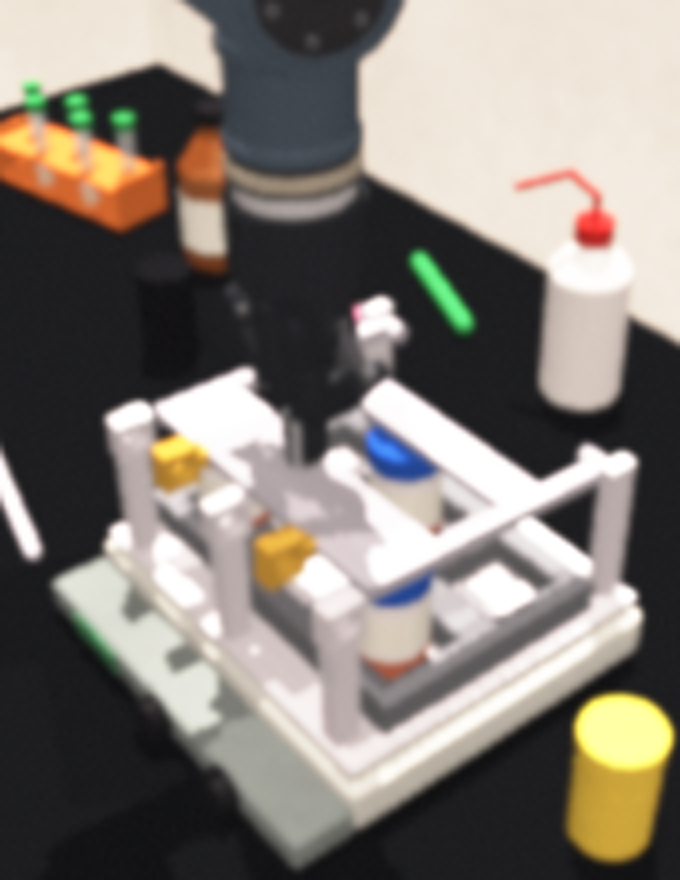

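servo_tool --increments '[{"travel": [3,0,2],"yaw": 0,"hand": 1},{"travel": [2,0,2],"yaw": 0,"hand": 1},{"travel": [0,0,2],"yaw": 0,"hand": 1},{"travel": [0,0,2],"yaw": 0,"hand": 1},{"travel": [0,0,0],"yaw": 0,"hand": 1},{"travel": [0,0,0],"yaw": 0,"hand": 1}]'

```text
t: 27.3
tcp_pos: [0.4875, -0.069, 0.144]
tool_rot: [0.004, 1.0, -0.0, -0.0]
force: [-1.7, 0.7, 6.8]
finger_gap: -0.003
```

servo_tool --increments '[{"travel": [0,0,2],"yaw": 0,"hand": 1},{"travel": [0,0,2],"yaw": 0,"hand": 1},{"travel": [0,0,0],"yaw": 0,"hand": 1},{"travel": [0,0,0],"yaw": 0,"hand": 1}]'

```text
t: 27.7
tcp_pos: [0.4875, -0.0691, 0.1437]
tool_rot: [0.004, 1.0, -0.001, 0.001]
force: [-8.8, 2.2, 36.2]
finger_gap: 0.004
```

servo_tool --increments '[{"travel": [0,0,-10],"yaw": 0,"hand": 1},{"travel": [0,0,-30],"yaw": 0,"hand": 1},{"travel": [0,0,-40],"yaw": 0,"hand": 1},{"travel": [0,-40,-30],"yaw": 0,"hand": 0.5},{"travel": [0,-40,0],"yaw": 0,"hand": 0},{"travel": [0,-40,0],"yaw": 0,"hand": 0},{"travel": [0,-40,0],"yaw": 0,"hand": 0},{"travel": [0,-40,0],"yaw": 0,"hand": 0},{"travel": [0,-40,0],"yaw": 0,"hand": 0},{"travel": [0,-40,0],"yaw": 0,"hand": 0},{"travel": [0,-40,0],"yaw": 0,"hand": 0},{"travel": [0,0,0],"yaw": 0,"hand": 0}]'

```text
t: 28.9
tcp_pos: [0.4847, -0.3947, 0.2488]
tool_rot: [0.007, 1.0, -0.002, 0.001]
force: [0.7, -0.4, -0.3]
finger_gap: 0.999
```

```bash
python3 -c "
from h import *
plan([.4856,-.0707,.145],89.46)
s=manip.snapshot('side');t=manip.snapshot('top')
np.save('t20.npy',t,allow_pickle=True);np.save('s20.npy',s,allow_pickle=True)
crop('s',s,150,130,350,310,4,'s20');crop('t',t,135,120,335,250,4,'t20')
"
```

```text
tcp [ 0.4847 -0.3947  0.2488] travel mm (tool) [  3.5 324.4 102.6] yaw(tool z) -0.22 yhead 89.24
```

View pics/s20.png

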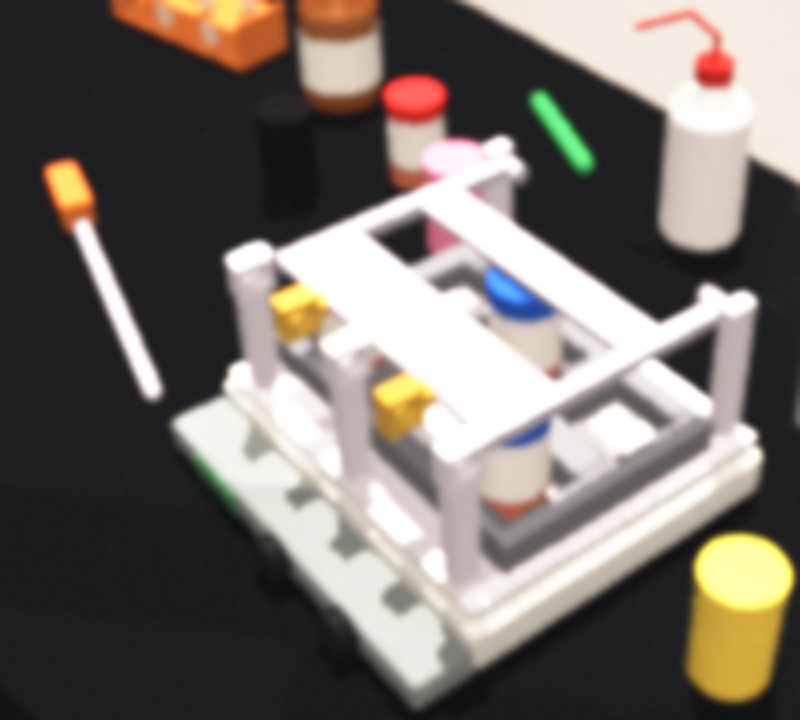

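View pics/t20.png

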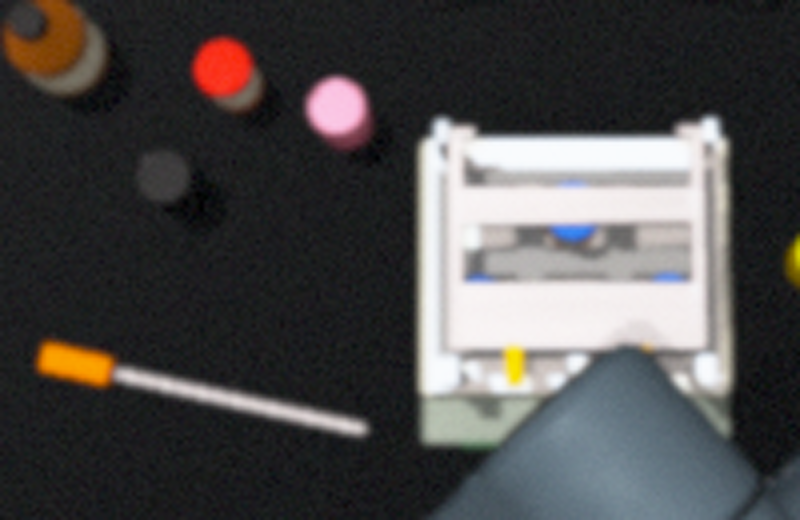

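Run:
```python
from h import *
t=np.load('t20.npy',allow_pickle=True).item();s=np.load('s20.npy',allow_pickle=True).item()
def shaft(d,x0,y0,x1,y1):
    g=cv2.cvtColor(d['pixels'],cv2.COLOR_BGR2GRAY); H=hsv(d)
    m=np.zeros(g.shape,bool); m[y0:y1,x0:x1]=(g[y0:y1,x0:x1]>110)&(H[y0:y1,x0:x1,1]<60)
    b=max(blobs(m,10),key=lambda b:b[1][4]); print('shaft',b)
    ys,xs=np.where(m); pts=np.c_[xs,ys].astype(np.float32); l=cv2.fitLine(pts,cv2.DIST_L2,0,.01,.01).ravel(); 
    pr=(pts-l[2:])@l[:2]; return l[2:]+l[:2]*pr.min(), l[2:]+l[:2]*pr.max()
a,b=shaft(t,163,205,230,232); print('top ends',a,b,onz(t,a,.005),onz(t,b,.005))
A,B=onz(t,a,.005),onz(t,b,.005); print('len',np.linalg.norm(A-B),'heading',np.degrees(np.arctan2(B[1]-A[1],B[0]-A[0])))
a,b=shaft(s,163,180,195,235); print('side ends',a,b); A2,B2=onz(s,a,.005),onz(s,b,.005);print(A2,B2,'len',np.linalg.norm(A2-B2),'heading',np.degrees(np.arctan2(B2[1]-A2[1],B2[0]-A2[0])))
for d,z,lim in((t,.024,(140,200,170,220)),(s,.018,(155,160,180,190))):
    H=hsv(d); m=(H[...,0]>5)&(H[...,0]<25)&(H[...,1]>150)&(H[...,2]>120)
    for c,st in blobs(m,20):
        if lim[0]<c[0]<lim[2] and lim[1]<c[1]<lim[3]: print('grip',c,st,onz(d,c,z))
# post tops in side
g=cv2.cvtColor(s['pixels'],cv2.COLOR_BGR2GRAY)
print(g[188:202,204:222])
```

```text
shaft ((np.float64(195.2), np.float64(220.04)), [164, 212, 63, 17, 256])
top ends [163.79619 212.89555] [225.98885 227.04901] [0.44692901 0.34405591 0.005     ] [0.39410684 0.11829752 0.005     ]
len 0.2318556297750338 heading -103.16896732767567
shaft ((np.float64(179.21), np.float64(207.52)), [168, 185, 23, 45, 263])
side ends [169.48183 185.22641] [191.3076  235.17645]
[0.44750954 0.34816526 0.005     ] [0.38714289 0.08810002 0.005     ] len 0.26697952045172935 heading -103.06813984702922
grip (np.float64(153.41), np.float64(210.59)) [144, 205, 20, 12, 155] [0.4544779  0.37759524 0.024     ]
grip (np.float64(166.98), np.float64(177.6)) [161, 170, 13, 17, 110] [0.45422674 0.37608938 0.018     ]
[[ 31  31  30  29  32  32  32  32  31  33  33  34  32  31  31  31  32  31]
 [ 30  30  31  31  31  31  33  38  48  62  73  70  52  38  31  31  32  34]
 [ 31  30  31  31  34  41  61  94 129 165 193 184 139  82  46  38  44  56]
 [ 32  32  34  42  63 101 158 216 241 250 253 252 238 174  97  82 104 138]
 [ 30  36  60 103 161 220 248 254 255 255 255 255 254 240 176 173 208 234]
 [ 34  56 127 210 247 254 255 255 255 255 255 255 255 250 221 233 249 254]
 [ 36  78 182 249 255 255 255 255 255 255 255 255 253 240 210 235 253 255]
 [ 36  77 179 249 255 255 255 255 255 254 251 243 231 201 172 204 244 254]
 [ 34  60 138 230 253 255 255 254 250 238 221 202 189 172 147 157 204 242]
 [ 32  48 102 177 233 248 247 237 222 214 202 187 179 167 138 122 145 191]
 [ 31  42  85 144 187 210 215 215 213 212 206 196 189 172 137  99  97 125]
 [ 32  39  77 130 165 185 204 221 221 215 210 206 199 181 143  94  66  74]
 [ 31  38  70 120 159 178 196 213 216 211 211 210 204 184 147  96  56  53]
 [ 31  35  63 112 154 175 187 196 201 205 209 207 197 174 143  99  78  97]]
```

servo_tool --increments '[{"travel": [1,20,0],"yaw": 0,"hand": 0},{"travel": [1,40,0],"yaw": 0,"hand": 0},{"travel": [1,44,0],"yaw": 0,"hand": 0},{"travel": [1,44,0],"yaw": 0,"hand": 0},{"travel": [1,44,0],"yaw": 0,"hand": 0},{"travel": [1,44,0],"yaw": 0,"hand": 0},{"travel": [1,44,0],"yaw": 0,"hand": 0},{"travel": [1,44,0],"yaw": 0,"hand": 0},{"travel": [1,44,0],"yaw": 0,"hand": 0},{"travel": [2,44,0],"yaw": 0,"hand": 0},{"travel": [2,44,0],"yaw": 0,"hand": 0},{"travel": [2,44,0],"yaw": 0,"hand": 0},{"travel": [2,44,0],"yaw": 0,"hand": 0},{"travel": [2,44,0],"yaw": 0,"hand": 0},{"travel": [2,44,0],"yaw": 0,"hand": 0},{"travel": [2,44,0],"yaw": 0,"hand": 0},{"travel": [2,44,0],"yaw": 0,"hand": 0},{"travel": [2,32,0],"yaw": 0,"hand": 0},{"travel": [2,16,0],"yaw": 0,"hand": 0},{"travel": [0,0,0],"yaw": 0,"hand": 0}]'

```text
t: 31.0
tcp_pos: [0.4606, 0.381, 0.2491]
tool_rot: [0.002, 1.0, -0.0, -0.0]
force: [0.2, -0.3, -0.3]
finger_gap: 0.999
```

servo_tool --increments '[{"travel": [0,0,8],"yaw": 8.5,"hand": 0},{"travel": [0,0,8],"yaw": 8.5,"hand": 0},{"travel": [0,0,8],"yaw": 8.5,"hand": 0},{"travel": [0,0,8],"yaw": 8.5,"hand": 0},{"travel": [0,0,8],"yaw": 8.5,"hand": 0},{"travel": [0,0,8],"yaw": 8.5,"hand": 0},{"travel": [0,0,8],"yaw": 8.5,"hand": 0},{"travel": [0,0,8],"yaw": 8.5,"hand": 0},{"travel": [0,0,8],"yaw": 8.5,"hand": 0},{"travel": [0,0,8],"yaw": 8.5,"hand": 0},{"travel": [0,0,8],"yaw": 8.5,"hand": 0},{"travel": [0,0,8],"yaw": 8.5,"hand": 0},{"travel": [0,0,0],"yaw": 0,"hand": 0},{"travel": [0,0,0],"yaw": 0,"hand": 0},{"travel": [0,0,0],"yaw": 0,"hand": 0}]'

```text
t: 32.5
tcp_pos: [0.4628, 0.3786, 0.1539]
tool_rot: [0.779, 0.627, 0.0, 0.0]
force: [-0.1, -1.1, -0.0]
finger_gap: 0.996
```

```bash
python3 -c "
from h import *
plan([.4545,.377,.006],-13.1);print(manip.sense()['q'])
s=manip.snapshot('side')
crop('s',s,100,80,260,240,4,'s21')
"
```

```text
tcp [0.4628 0.3786 0.1539] travel mm (tool) [ -3.4  -7.8 147.9] yaw(tool z) 0.69 yhead -12.41
[ 4.99075443e-01  5.87284626e-01  1.57482957e+00 -2.49083065e-04
  9.78941415e-01  7.15862344e-01]
```

View pics/s21.png

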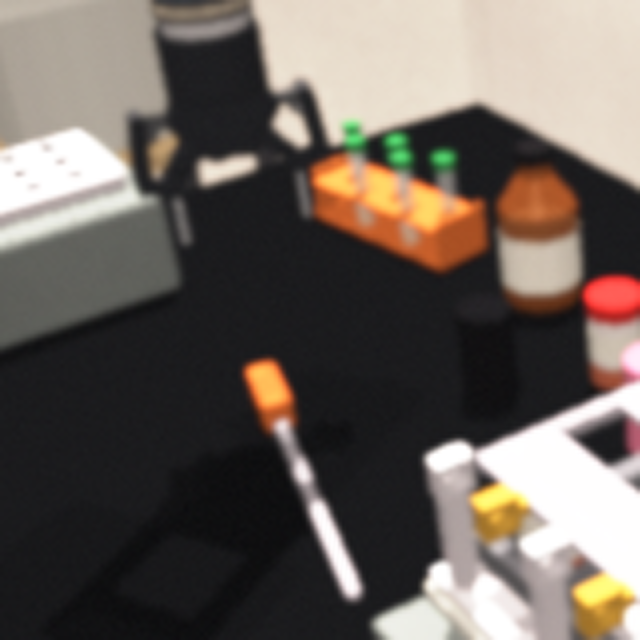

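servo_tool --increments '[{"travel": [-3.4,-7.8,20],"yaw": 0.7,"hand": 0},{"travel": [0,0,30],"yaw": 0,"hand": 0},{"travel": [0,0,30],"yaw": 0,"hand": 0},{"travel": [0,0,25],"yaw": 0,"hand": 0},{"travel": [0,0,20],"yaw": 0,"hand": 0},{"travel": [0,0,12],"yaw": 0,"hand": 0},{"travel": [0,0,0],"yaw": 0,"hand": 0},{"travel": [0,0,0],"yaw": 0,"hand": 0},{"travel": [0,0,0],"yaw": 0,"hand": 0}]'

```text
t: 33.45
tcp_pos: [0.455, 0.3781, 0.0175]
tool_rot: [0.784, 0.621, 0.001, 0.0]
force: [-1.2, -0.4, 0.0]
finger_gap: 1.002
```

```bash
python3 -c "
from h import *
plan([.4545,.377,.006],-13.1);print(manip.sense()['force'])
s=manip.snapshot('side')
crop('s',s,120,120,240,240,5,'s22')
"
```

```text
tcp [0.455  0.3781 0.0175] travel mm (tool) [-1.2 -0.3 11.5] yaw(tool z) -0.07 yhead -13.17
[-1.22461285 -0.37873868  0.02534541]
```

View pics/s22.png

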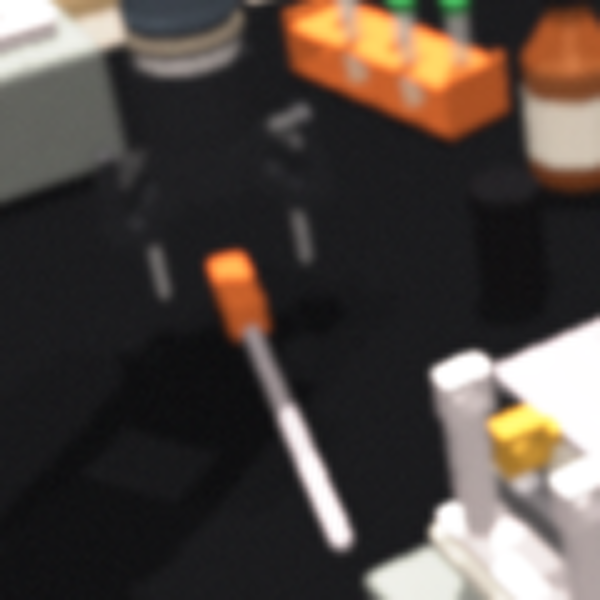

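servo_tool --increments '[{"travel": [-1,0,5],"yaw": 0,"hand": 0},{"travel": [0,0,5],"yaw": 0,"hand": 0},{"travel": [0,0,0],"yaw": 0,"hand": 0.4},{"travel": [0,0,0],"yaw": 0,"hand": 0.6},{"travel": [0,0,0],"yaw": 0,"hand": 0.8},{"travel": [0,0,0],"yaw": 0,"hand": 0.95},{"travel": [0,0,0],"yaw": 0,"hand": 0.95},{"travel": [0,0,0],"yaw": 0,"hand": 0.95},{"travel": [0,0,0],"yaw": 0,"hand": 0.95},{"travel": [0,0,0],"yaw": 0,"hand": 0.95}]' --newtons 60

```text
t: 34.5
tcp_pos: [0.4542, 0.3768, 0.0066]
tool_rot: [0.784, 0.621, 0.0, 0.0]
force: [0.0, -0.3, 3.5]
finger_gap: 0.263
```

```bash
python3 -c "
from h import *
plan([.4545,.377,.006],-13.1);print(manip.sense()['force'])
s=manip.snapshot('side')
crop('s',s,120,120,240,240,5,'s23')
"
```

```text
tcp [0.4542 0.3768 0.0066] travel mm (tool) [0.3 0.3 0.6] yaw(tool z) -0.08 yhead -13.18
[ 0.04242315 -0.27887649  3.46938856]
```

View pics/s23.png

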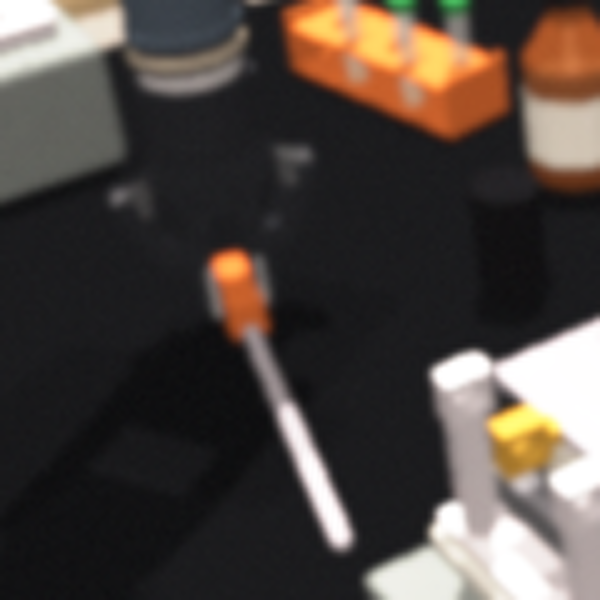

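servo_tool --increments '[{"travel": [0,0,-14],"yaw": 0,"hand": 0.95},{"travel": [0,0,-30],"yaw": 0,"hand": 0.95},{"travel": [0,0,-30],"yaw": 0,"hand": 0.95},{"travel": [0,0,-30],"yaw": 0,"hand": 0.95},{"travel": [0,0,-30],"yaw": 0,"hand": 0.95},{"travel": [0,0,0],"yaw": -4,"hand": 0.95},{"travel": [0,0,0],"yaw": -4.5,"hand": 0.95},{"travel": [0,0,0],"yaw": -4.2,"hand": 0.95},{"travel": [-10,-9,0],"yaw": 0,"hand": 0.95},{"travel": [-10,-8,0],"yaw": 0,"hand": 0.95},{"travel": [-8,0,0],"yaw": 0,"hand": 0.95},{"travel": [0,0,0],"yaw": 0,"hand": 0.95},{"travel": [0,0,0],"yaw": 0,"hand": 0.95},{"travel": [0,0,0],"yaw": 0,"hand": 0.95},{"travel": [0,0,0],"yaw": 0,"hand": 0.95}]'

```text
t: 36.05
tcp_pos: [0.4371, 0.3492, 0.1404]
tool_rot: [0.71, 0.704, 0.0, 0.0]
force: [0.1, -0.1, -2.0]
finger_gap: 0.271
```

```bash
python3 -c "
from h import *
plan([.437,.346,.1406],-.5)
s=manip.snapshot('side');t=manip.snapshot('top')
np.save('t24.npy',t,allow_pickle=True);np.save('s24.npy',s,allow_pickle=True)
crop('s',s,140,130,290,250,5,'s24');crop('t',t,160,130,320,250,5,'t24')
"
```

```text
tcp [0.4371 0.3492 0.1404] travel mm (tool) [-3.2 -0.1 -0.2] yaw(tool z) 0.01 yhead -0.49
```

View pics/s24.png

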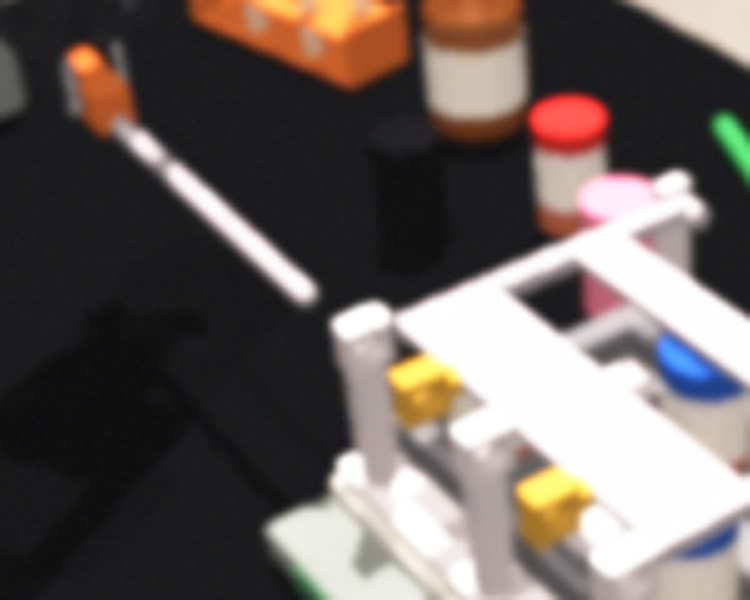

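View pics/t24.png

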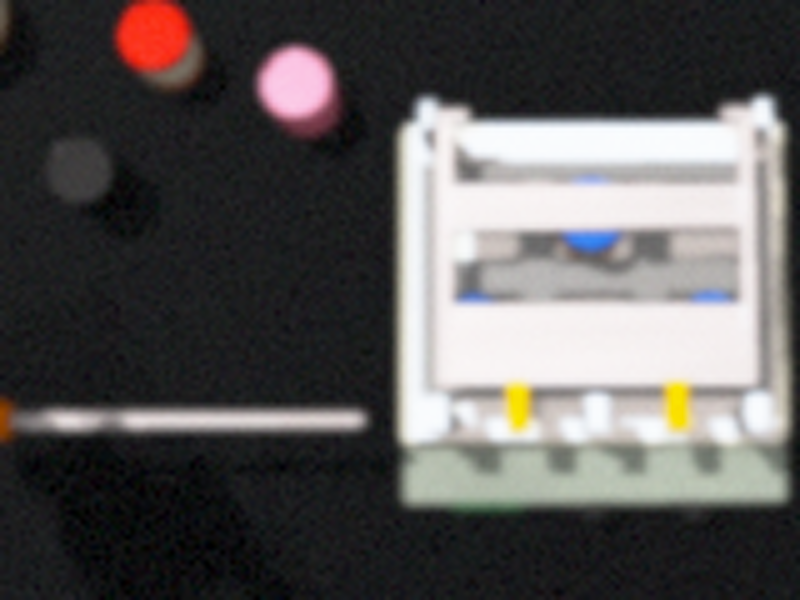

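Run:
```python
from h import *
t=np.load('t24.npy',allow_pickle=True).item();s=np.load('s24.npy',allow_pickle=True).item()
g=cv2.cvtColor(t['pixels'],cv2.COLOR_BGR2GRAY).astype(float)
# rod row centroid along columns (top)
for c in (185,195,205,215,225,230):
    col=g[205:224,c]-40; col[col<20]=0; r=(col*np.arange(205,224)).sum()/col.sum(); print('rod',c,round(r,2),onz(t,(c,r),.140)[:2].round(4), end=' | ')
print(); print('tip profile',g[213:216,228:240].astype(int))
print(g[206:222,276:284].astype(int))
H=hsv(t); m=(H[...,0]>18)&(H[...,0]<32)&(H[...,1]>120)&(H[...,2]>120)
for c,st in blobs(m,15):
    if 240<c[0]<320 and 195<c[1]<230: print('ylug',c,st,onz(t,c,.150))
for y in(104,0,-104,52,-52):
    X=[.5336-.098+y*.0000087*1000*.001*1 , 0,0]
gs=cv2.cvtColor(s['pixels'],cv2.COLOR_BGR2GRAY)
H=hsv(s)
mm=np.zeros(gs.shape,bool); mm[150:195,160:206]=(gs[150:195,160:206]>110)&(H[150:195,160:206,1]<60)
ys,xs=np.where(mm);pts=np.c_[xs,ys].astype(np.float32); l=cv2.fitLine(pts,cv2.DIST_L2,0,.01,.01).ravel();pr=(pts-l[2:])@l[:2]
print('side ends',l[2:]+l[:2]*pr.min(),l[2:]+l[:2]*pr.max())
st=manip.sense();print('FK tip',st['tcp_pos']+np.array([-.0087*.266,-.266,-.0016]), 'proj', proj(s,[st['tcp_pos']+np.array([-.0023,-.266,-.0016])]),proj(t,[st['tcp_pos']+np.array([-.0023,-.266,-.0016])]))
```

```text
rod 185 213.49 [0.4371 0.241 ] | rod 195 213.5 [0.4367 0.2076] | rod 205 213.53 [0.4363 0.1744] | rod 215 213.54 [0.4359 0.1413] | rod 225 213.49 [0.4357 0.1083] | rod 230 213.49 [0.4356 0.0918] | 
tip profile [[201 203 197 180 142  86  40  23  23  28  53 124]
 [199 200 196 176 141  83  44  22  25  18  52 122]
 [142 146 141 124  95  61  36  24  29  25  53 120]]
[[228 227 228 229 228 226 229 226]
 [175 179 182 183 178 177 174 174]
 [153 172 190 194 185 168 149 143]
 [188 221 237 240 234 216 182 168]
 [210 237 247 250 246 229 207 191]
 [211 237 248 251 247 234 212 198]
 [210 236 248 251 248 235 212 204]
 [223 237 248 250 248 235 216 209]
 [237 240 248 250 248 235 219 215]
 [240 239 244 245 243 234 220 213]
 [241 233 230 229 229 223 213 204]
 [235 224 211 205 205 202 198 192]
 [202 193 183 174 169 165 167 166]
 [165 170 165 159 148 139 132 129]
 [171 179 179 174 161 147 138 128]
 [182 189 189 188 182 175 161 147]]
ylug (np.float64(263.22), np.float64(210.59)) [261, 207, 6, 9, 37] [ 0.44320932 -0.01754232  0.15      ]
ylug (np.float64(295.1), np.float64(210.68)) [293, 207, 5, 9, 41] [ 0.44152779 -0.12136998  0.15      ]
side ends [163.61049 154.33032] [201.88562 189.22241]
FK tip [0.43453413 0.08304535 0.13866494] proj [[201.35512594 189.29413313]] [[232.69730885 213.78809601]]
```

Run:
```python
from h import *
t=np.load('t24.npy',allow_pickle=True).item();s=np.load('s24.npy',allow_pickle=True).item()
for p in((212.2,193.9),(236.2,215.6)): print(onz(s,p,.152))
# lugs top face predicted outlines for candidates
import itertools
def W(P,ox,oy,a): 
    c,sn=np.cos(a),np.sin(a);P=np.array(P,float); return np.c_[ox+c*P[:,0]-sn*P[:,1],oy+sn*P[:,0]+c*P[:,1],P[:,2]]
for n,(ox,oy) in {'a':(.5336,-.0710),'b':(.5375,-.0703)}.items():
    out=[]
    for d,x0,y0,x1,y1,k in((s,195,170,295,270,6),(t,235,145,325,235,6)):
        im=cv2.resize(d['pixels'][y0:y1,x0:x1],None,fx=k,fy=k,interpolation=cv2.INTER_CUBIC)
        for y in(104,52,0,-52,-104):
            P=W([[-.110,(y-7)/1e3,.152],[-.086,(y-7)/1e3,.152],[-.086,(y+7)/1e3,.152],[-.110,(y+7)/1e3,.152]],ox,oy,np.radians(-.5))
            q=((proj(d,P)-[x0,y0]+.5)*k).astype(np.int32); cv2.polylines(im,[q],True,(0,0,255),1)
        P=W([[-.115,-.135,.0],[-.115,.135,.0],[.115,.135,.0],[.115,-.135,.0]],ox,oy,np.radians(-.5))
        q=((proj(d,P)-[x0,y0]+.5)*k).astype(np.int32); cv2.polylines(im,[q],True,(0,255,0),1)
        out.append(im[:540,:600] if im.shape[1]>=600 else cv2.copyMakeBorder(im,0,0,0,0,cv2.BORDER_CONSTANT))
    cv2.imwrite(f'pics/lug_{n}_s.png',out[0]);cv2.imwrite(f'pics/lug_{n}_t.png',out[1])
```

```text
[0.4369922  0.03140114 0.152     ]
[ 0.43538937 -0.07380066  0.152     ]
```

View pics/lug_a_s.png

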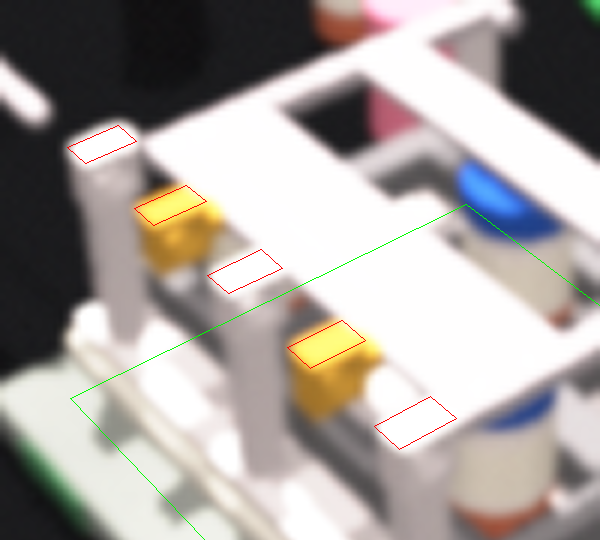

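View pics/lug_b_s.png

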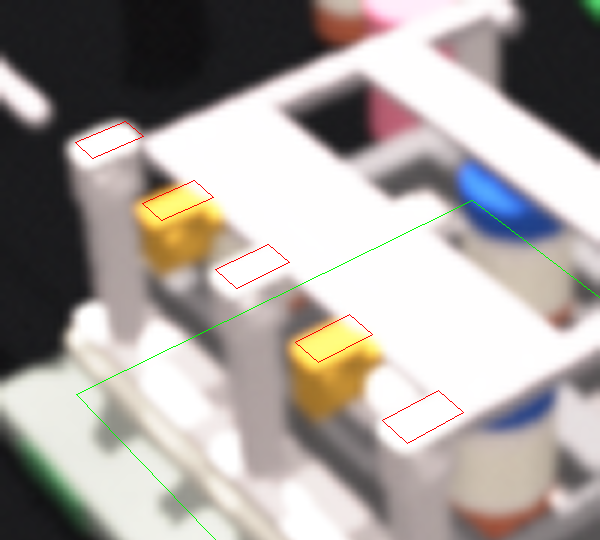

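View pics/lug_a_t.png

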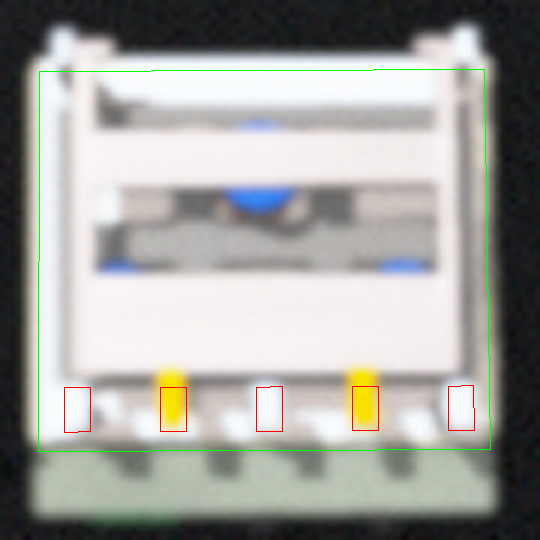

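View pics/lug_b_t.png

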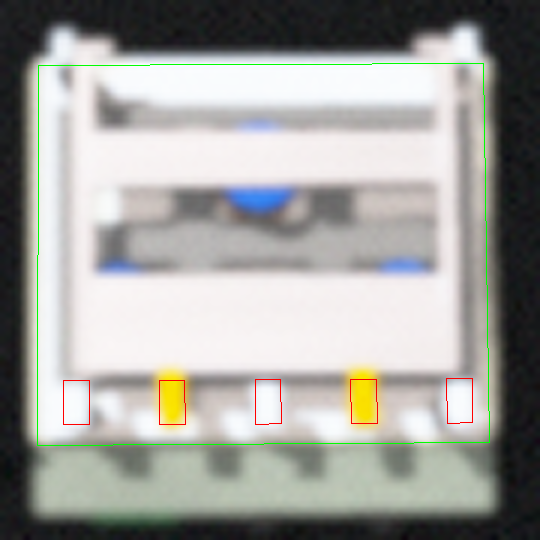

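Run:
```python
from h import *
t=np.load('t24.npy',allow_pickle=True).item();s=np.load('s24.npy',allow_pickle=True).item()
print(onz(t,(279,212.2),.152), onz(t,(230,213.49),.142))
g=cv2.cvtColor(t['pixels'],cv2.COLOR_BGR2GRAY).astype(int)
print('left',g[206:222,242:252]);print('right',g[206:222,306:316])
px=t['pixels'].astype(int); print('yel (r-b)',(px[203:222,261:266,2]-px[203:222,261:266,0]).mean(1).astype(int),(px[203:222,293:298,2]-px[203:222,293:298,0]).mean(1).astype(int))
q=manip.sense(); print(q['tcp_pos'])
```

```text
[ 0.43718703 -0.06881331  0.152     ] [0.43545837 0.09163528 0.142     ]
left [[245 242 225 204 202 219 229 232 233 231]
 [245 242 227 208 198 207 211 211 201 193]
 [246 245 235 222 216 219 212 190 170 154]
 [247 247 244 239 240 240 233 212 171 159]
 [247 249 250 249 249 249 244 226 201 203]
 [248 251 251 251 251 250 247 232 222 233]
 [247 250 251 251 251 251 247 231 214 227]
 [247 250 251 251 251 250 247 226 189 197]
 [248 250 251 251 250 250 245 224 176 172]
 [247 250 250 249 247 244 238 215 172 168]
 [246 249 248 245 239 230 220 199 176 181]
 [238 241 239 235 227 214 195 183 179 181]
 [211 208 197 190 184 174 165 157 155 152]
 [160 163 158 158 154 154 152 149 144 135]
 [146 160 171 174 174 175 175 174 168 152]
 [136 166 178 184 185 184 187 185 181 170]]
right [[223 223 223 222 211 180 144 145 173 191]
 [166 169 172 175 180 169 154 157 174 189]
 [134 135 149 176 198 207 202 191 189 193]
 [164 162 177 219 238 242 240 229 210 198]
 [187 181 198 234 247 250 248 239 220 202]
 [187 178 200 237 248 251 249 241 222 205]
 [186 170 202 238 249 251 250 242 224 209]
 [206 178 197 234 248 251 249 243 230 220]
 [229 194 189 225 244 249 248 242 233 225]
 [237 205 181 211 235 242 241 233 224 215]
 [240 219 188 193 210 221 219 214 208 196]
 [238 223 198 187 186 191 194 193 188 176]
 [222 206 188 175 169 164 163 163 162 151]
 [188 181 175 167 157 145 133 130 127 120]
 [180 178 179 176 171 156 137 120 118 110]
 [186 186 186 182 184 175 156 135 122 111]]
yel (r-b) [  4   5  16  62 145 213 213 207 202 196 182 154 100  39   5   0   5   5
   5] [  5   8  25  90 186 216 211 205 204 205 197 181 120  48   8   7   9   7
   5]
[0.43684833 0.34904535 0.14026494]
```

servo_tool --increments '[{"travel": [0,3.4,0],"yaw": 0,"hand": 0.95},{"travel": [-10,0,0],"yaw": 0,"hand": 0.95},{"travel": [-10,0,0],"yaw": 0,"hand": 0.95},{"travel": [-8,0,0],"yaw": 0,"hand": 0.95},{"travel": [-3,0,0],"yaw": 0,"hand": 0.95},{"travel": [0,0,0],"yaw": 0,"hand": 0.95},{"travel": [0,0,0],"yaw": 0,"hand": 0.95},{"travel": [0,0,0],"yaw": 0,"hand": 0.95}]'

```text
t: 36.95
tcp_pos: [0.4399, 0.318, 0.1404]
tool_rot: [0.71, 0.704, 0.0, 0.0]
force: [-0.0, 0.3, 0.2]
finger_gap: 0.269
```

```bash
python3 -c "
from h import *
plan([.4405,.3150,.1406],-.5);print(manip.sense()['force'])
s=manip.snapshot('side');t=manip.snapshot('top')
crop('s',s,170,150,270,250,6,'s25');crop('t',t,200,190,330,230,6,'t25')
g=cv2.cvtColor(t['pixels'],cv2.COLOR_BGR2GRAY).astype(float)
for c in (195,205,215,225,235):
    col=g[205:224,c]-40; col[col<20]=0; r=(col*np.arange(205,224)).sum()/col.sum(); print('rod',c,round(r,2),onz(t,(c,r),.142)[:2].round(4), end=' | ')
"
```

```text
tcp [0.4399 0.318  0.1404] travel mm (tool) [-3.   0.6 -0.2] yaw(tool z) 0.01 yhead -0.49
[-0.00754494  0.27170765  0.1670735 ]
rod 195 212.46 [0.4401 0.2073] | rod 205 212.53 [0.4395 0.1741] | rod 215 212.56 [0.439 0.141] | rod 225 212.5 [0.4389 0.1081] | rod 235 212.46 [0.4387 0.0752] |
```

View pics/s25.png

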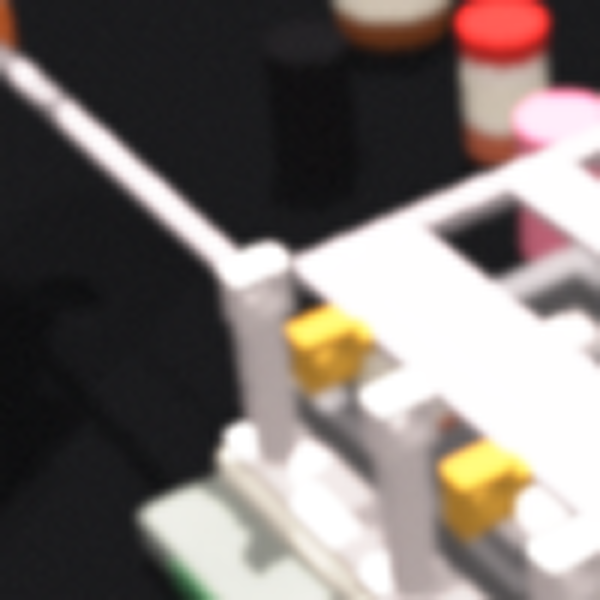

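View pics/t25.png

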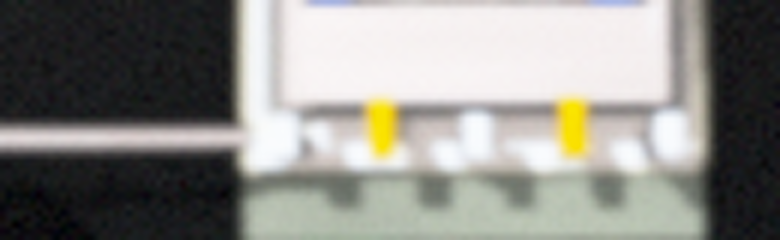

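servo_tool --increments '[{"travel": [-1,1.2,0],"yaw": 0,"hand": 0.95},{"travel": [-3,0,0],"yaw": 0,"hand": 0.95},{"travel": [-3,0,0],"yaw": 0,"hand": 0.95},{"travel": [-3,0,0],"yaw": 0,"hand": 0.95},{"travel": [-2,0,0],"yaw": 0,"hand": 0.95},{"travel": [-2,0,0],"yaw": 0,"hand": 0.95},{"travel": [-2,0,0],"yaw": 0,"hand": 0.95},{"travel": [0,0,0],"yaw": 0,"hand": 0.95}]'

```text
t: 37.85
tcp_pos: [0.4408, 0.3015, 0.1403]
tool_rot: [0.71, 0.704, -0.0, -0.0]
force: [0.2, 0.1, -1.0]
finger_gap: 0.27
```

servo_tool --increments '[{"travel": [-3,0,0],"yaw": 0,"hand": 0.95},{"travel": [-3,0,0],"yaw": 0,"hand": 0.95},{"travel": [-3,0,0],"yaw": 0,"hand": 0.95},{"travel": [-3,0,0],"yaw": 0,"hand": 0.95},{"travel": [-3,0,0],"yaw": 0,"hand": 0.95},{"travel": [0,0,0],"yaw": 0,"hand": 0.95},{"travel": [0,0,0],"yaw": 0,"hand": 0.95}]'

```text
t: 38.55
tcp_pos: [0.4408, 0.2867, 0.1403]
tool_rot: [0.71, 0.704, 0.0, -0.0]
force: [-0.4, -0.2, -2.0]
finger_gap: 0.267
```

```bash
python3 -c "
from h import *
plan([.4405,.2855,.1406],-.5);print(manip.sense()['force'])
s=manip.snapshot('side');t=manip.snapshot('top')
crop('s',s,170,150,270,250,6,'s26');crop('t',t,200,190,330,230,6,'t26')
g=cv2.cvtColor(t['pixels'],cv2.COLOR_BGR2GRAY).astype(int);print(g[206:220,249:258])
"
```

```text
tcp [0.4408 0.2867 0.1403] travel mm (tool) [-1.2 -0.3 -0.3] yaw(tool z) -0.01 yhead -0.51
[-0.35629827 -0.19283313 -2.04049148]
[[234 233 232 231 228 229 229 230 228]
 [211 203 194 181 178 173 176 176 176]
 [190 169 154 144 134 130 132 136 134]
 [209 171 153 150 148 154 156 156 158]
 [225 192 189 194 201 197 190 189 188]
 [231 211 220 232 235 226 212 204 201]
 [231 212 220 237 242 233 218 206 206]
 [228 198 198 228 240 239 224 215 221]
 [223 175 175 211 231 233 225 222 232]
 [215 173 170 194 216 221 217 222 234]
 [195 176 183 194 202 204 207 209 225]
 [180 179 180 188 186 187 189 187 203]
 [149 148 152 154 150 151 148 153 158]
 [114 117 120 119 124 120 120 119 117]]
```

View pics/s26.png

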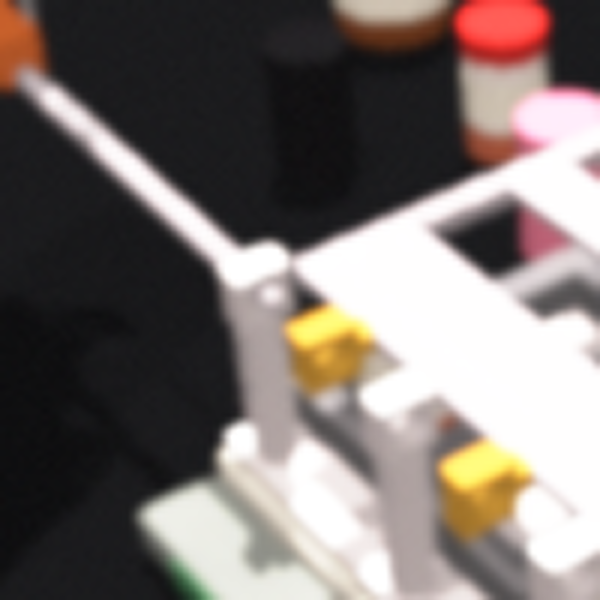

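View pics/t26.png

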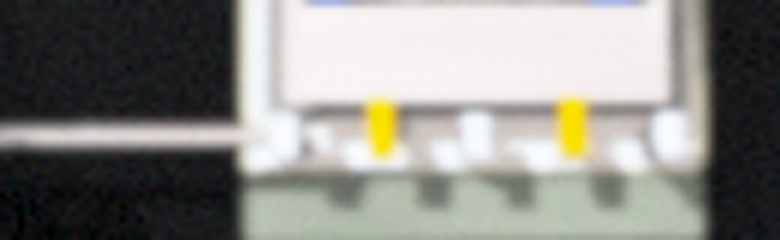

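servo_tool --increments '[{"travel": [-4,0,0],"yaw": 0,"hand": 0.95},{"travel": [-4,0,0],"yaw": 0,"hand": 0.95},{"travel": [-4,0,0],"yaw": 0,"hand": 0.95},{"travel": [-4,0,0],"yaw": 0,"hand": 0.95},{"travel": [-4,0,0],"yaw": 0,"hand": 0.95},{"travel": [-4,0,0],"yaw": 0,"hand": 0.95},{"travel": [-4,0,0],"yaw": 0,"hand": 0.95},{"travel": [-4,0,0],"yaw": 0,"hand": 0.95},{"travel": [-4,0,0],"yaw": 0,"hand": 0.95},{"travel": [-4,0,0],"yaw": 0,"hand": 0.95},{"travel": [0,0,0],"yaw": 0,"hand": 0.95}]'

```text
t: 39.75
tcp_pos: [0.4403, 0.2462, 0.1403]
tool_rot: [0.71, 0.704, -0.0, -0.0]
force: [-0.2, -0.8, -1.1]
finger_gap: 0.269
```

servo_tool --increments '[{"travel": [-4,0,0],"yaw": 0,"hand": 0.95},{"travel": [-4,0,0],"yaw": 0,"hand": 0.95},{"travel": [-4,0,0],"yaw": 0,"hand": 0.95},{"travel": [-4,0,0],"yaw": 0,"hand": 0.95},{"travel": [-4,0,0],"yaw": 0,"hand": 0.95},{"travel": [-4,0,0],"yaw": 0,"hand": 0.95},{"travel": [-4,0,0],"yaw": 0,"hand": 0.95},{"travel": [-4,0,0],"yaw": 0,"hand": 0.95},{"travel": [-4,0,0],"yaw": 0,"hand": 0.95},{"travel": [-4,0,0],"yaw": 0,"hand": 0.95},{"travel": [0,0,0],"yaw": 0,"hand": 0.95}]'

```text
t: 40.85
tcp_pos: [0.44, 0.2063, 0.1403]
tool_rot: [0.71, 0.704, -0.0, -0.0]
force: [0.5, 0.1, -1.1]
finger_gap: 0.264
```

```bash
python3 -c "
from h import *
plan([.4405,.2855,.1406],-.5);print(manip.sense()['force'])
s=manip.snapshot('side');t=manip.snapshot('top')
crop('s',s,190,160,290,260,6,'s27');crop('t',t,200,190,330,230,6,'t27')
"
```

```text
tcp [0.44   0.2063 0.1403] travel mm (tool) [79.2 -0.2 -0.3] yaw(tool z) -0.02 yhead -0.52
[ 0.54234176  0.14580307 -1.12773272]
```

View pics/s27.png

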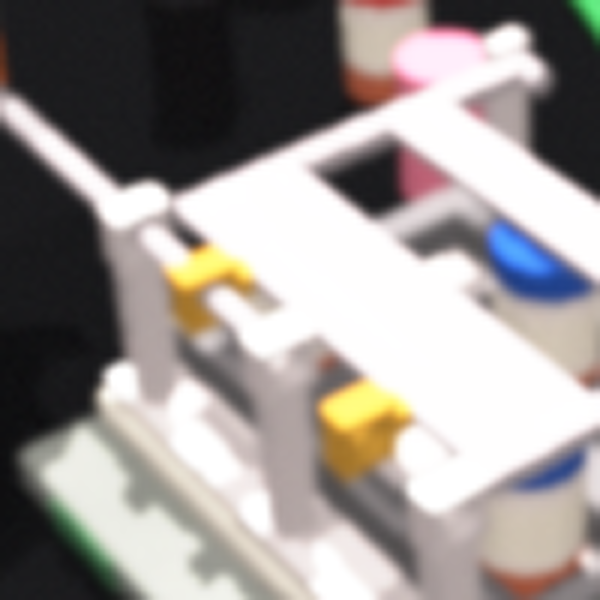

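View pics/t27.png

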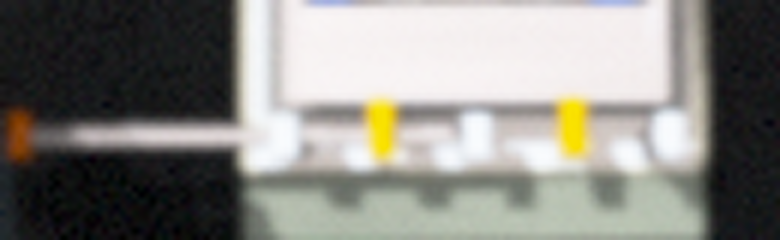

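servo_tool --increments '[{"travel": [-4,0,0],"yaw": 0,"hand": 0.95},{"travel": [-4,0,0],"yaw": 0,"hand": 0.95},{"travel": [-4,0,0],"yaw": 0,"hand": 0.95},{"travel": [-4,0,0],"yaw": 0,"hand": 0.95},{"travel": [-4,0,0],"yaw": 0,"hand": 0.95},{"travel": [-4,0,0],"yaw": 0,"hand": 0.95},{"travel": [-4,0,0],"yaw": 0,"hand": 0.95},{"travel": [-4,0,0],"yaw": 0,"hand": 0.95},{"travel": [-4,0,0],"yaw": 0,"hand": 0.95},{"travel": [-4,0,0],"yaw": 0,"hand": 0.95},{"travel": [0,0,0],"yaw": 0,"hand": 0.95}]'

```text
t: 42.05
tcp_pos: [0.4397, 0.1663, 0.1403]
tool_rot: [0.71, 0.704, -0.0, -0.0]
force: [-0.2, 0.3, -1.3]
finger_gap: 0.268
```

servo_tool --increments '[{"travel": [-4,0,0],"yaw": 0,"hand": 0.95},{"travel": [-4,0,0],"yaw": 0,"hand": 0.95},{"travel": [-4,0,0],"yaw": 0,"hand": 0.95},{"travel": [-4,0,0],"yaw": 0,"hand": 0.95},{"travel": [-4,0,0],"yaw": 0,"hand": 0.95},{"travel": [-4,0,0],"yaw": 0,"hand": 0.95},{"travel": [-4,0,0],"yaw": 0,"hand": 0.95},{"travel": [-4,0,0],"yaw": 0,"hand": 0.95},{"travel": [-4,0,0],"yaw": 0,"hand": 0.95},{"travel": [-4,0,0],"yaw": 0,"hand": 0.95},{"travel": [0,0,0],"yaw": 0,"hand": 0.95}]'

```text
t: 43.15
tcp_pos: [0.4394, 0.1263, 0.1403]
tool_rot: [0.71, 0.704, -0.0, 0.0]
force: [-1.4, 0.4, -1.5]
finger_gap: 0.263
```

servo_tool --increments '[{"travel": [-4,0,0],"yaw": 0,"hand": 0.95},{"travel": [-4,0,0],"yaw": 0,"hand": 0.95},{"travel": [-4,0,0],"yaw": 0,"hand": 0.95},{"travel": [-4,0,0],"yaw": 0,"hand": 0.95},{"travel": [-4,0,0],"yaw": 0,"hand": 0.95},{"travel": [-4,0,0],"yaw": 0,"hand": 0.95},{"travel": [-4,0,0],"yaw": 0,"hand": 0.95},{"travel": [-4,0,0],"yaw": 0,"hand": 0.95},{"travel": [-4,0,0],"yaw": 0,"hand": 0.95},{"travel": [-4,0,0],"yaw": 0,"hand": 0.95},{"travel": [0,0,0],"yaw": 0,"hand": 0.95}]'

```text
t: 44.25
tcp_pos: [0.4391, 0.0863, 0.1403]
tool_rot: [0.71, 0.704, -0.0, 0.0]
force: [-0.2, -1.0, -0.8]
finger_gap: 0.268
```

```bash
python3 -c "
from h import *
plan([.4405,.0735,.1406],-.5);print(manip.sense()['force'])
s=manip.snapshot('side')
crop('s',s,180,150,300,270,6,'s28')
"
```

```text
tcp [0.4391 0.0863 0.1403] travel mm (tool) [-12.8   1.5  -0.3] yaw(tool z) -0.03 yhead -0.53
[-0.19269321 -0.97997635 -0.83997692]
```

View pics/s28.png

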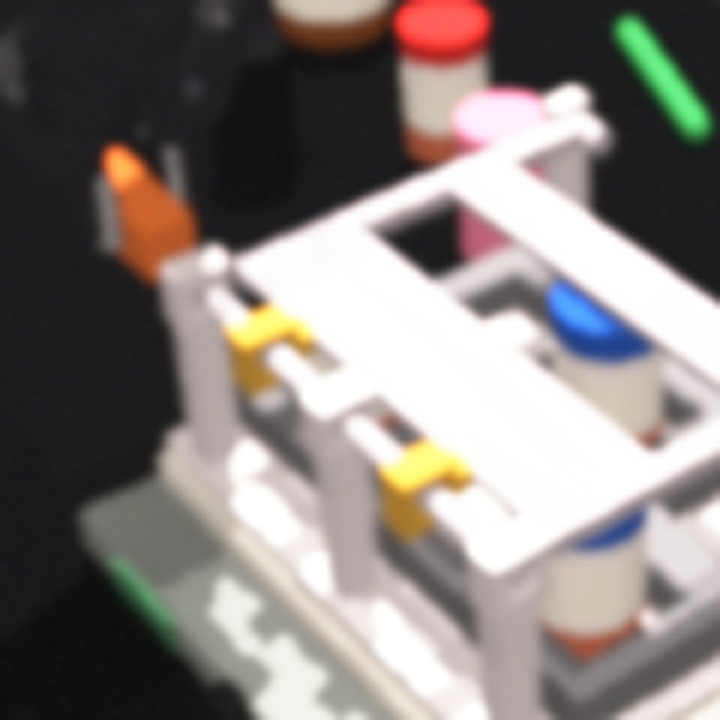

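Through all lugs in view; close the last ~12 mm until contact.

servo_tool --increments '[{"travel": [-3,0,0],"yaw": 0,"hand": 0.95},{"travel": [-3,0,0],"yaw": 0,"hand": 0.95},{"travel": [-2,0,0],"yaw": 0,"hand": 0.95},{"travel": [-2,0,0],"yaw": 0,"hand": 0.95},{"travel": [0,0,0],"yaw": 0,"hand": 0.95}]'

```text
t: 44.8
tcp_pos: [0.439, 0.0765, 0.1403]
tool_rot: [0.71, 0.704, -0.0, 0.0]
force: [0.2, 0.8, -0.9]
finger_gap: 0.267
```

servo_tool --increments '[{"travel": [-2,0,0],"yaw": 0,"hand": 0.95},{"travel": [-1.5,0,0],"yaw": 0,"hand": 0.95},{"travel": [0,0,0],"yaw": 0,"hand": 0.95}]'

```text
t: 45.1
tcp_pos: [0.439, 0.0735, 0.1403]
tool_rot: [0.71, 0.704, 0.0, -0.0]
force: [-0.9, 2.2, -2.4]
finger_gap: 0.268
```

servo_tool --increments '[{"travel": [-1,0,0],"yaw": 0,"hand": 0.95},{"travel": [-1,0,0],"yaw": 0,"hand": 0.95},{"travel": [0,0,0],"yaw": 0,"hand": 0.95},{"travel": [0,0,0],"yaw": 0,"hand": 0.95}]'

```text
t: 45.5
tcp_pos: [0.439, 0.0734, 0.1404]
tool_rot: [0.711, 0.703, 0.002, -0.001]
force: [1.2, 11.1, -1.2]
finger_gap: 0.264
```

servo_tool --increments '[{"travel": [1.2,0,0],"yaw": 0,"hand": 0.95},{"travel": [0,0,0],"yaw": 0,"hand": 0.7},{"travel": [0,0,0],"yaw": 0,"hand": 0.5},{"travel": [0,0,0],"yaw": 0,"hand": 0.2},{"travel": [0,0,0],"yaw": 0,"hand": 0},{"travel": [0,0,0],"yaw": 0,"hand": 0},{"travel": [0,0,0],"yaw": 0,"hand": 0},{"travel": [0,0,-20],"yaw": 0,"hand": 0},{"travel": [0,0,-30],"yaw": 0,"hand": 0},{"travel": [0,0,-30],"yaw": 0,"hand": 0},{"travel": [30,0,-30],"yaw": 0,"hand": 0},{"travel": [40,0,-10],"yaw": 0,"hand": 0},{"travel": [40,0,0],"yaw": 0,"hand": 0},{"travel": [40,0,0],"yaw": 0,"hand": 0},{"travel": [40,0,0],"yaw": 0,"hand": 0},{"travel": [0,0,0],"yaw": 0,"hand": 0},{"travel": [0,0,0],"yaw": 0,"hand": 0}]'

```text
t: 47.2
tcp_pos: [0.44, 0.2628, 0.26]
tool_rot: [0.709, 0.705, -0.001, 0.0]
force: [0.8, -0.1, -0.2]
finger_gap: 1.0
```

```bash
python3 -c "
from h import *
print(manip.sense()['tcp_pos'],manip.sense()['force'])
s=manip.snapshot('side');t=manip.snapshot('top')
crop('s',s,180,140,330,290,5,'s29');crop('t',t,200,130,330,230,6,'t29')
cv2.imwrite('pics/s29f.png',s['pixels'])
"
```

```text
[0.43998448 0.2628472  0.2599917 ] [ 0.77336498 -0.10460571 -0.15505381]
```

View pics/s29.png

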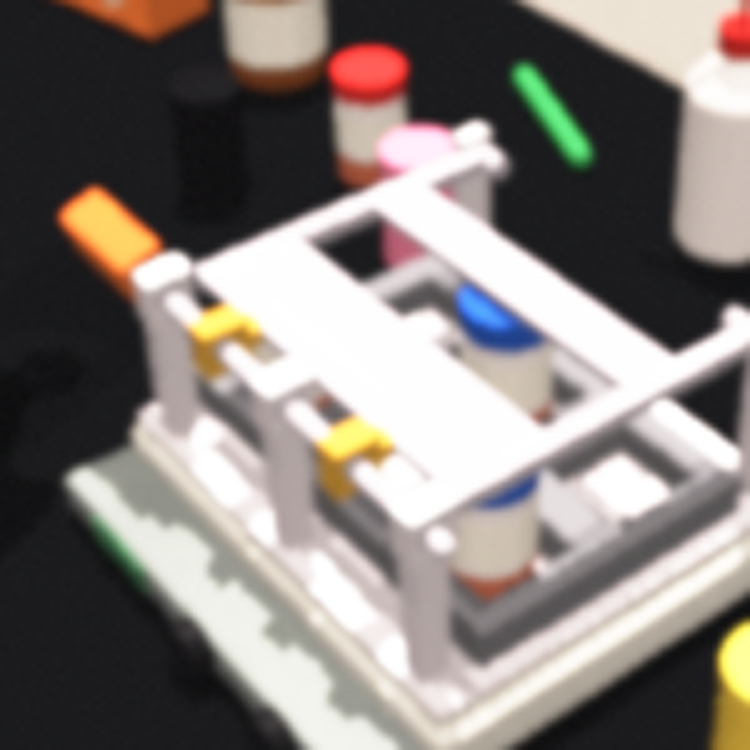

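View pics/t29.png

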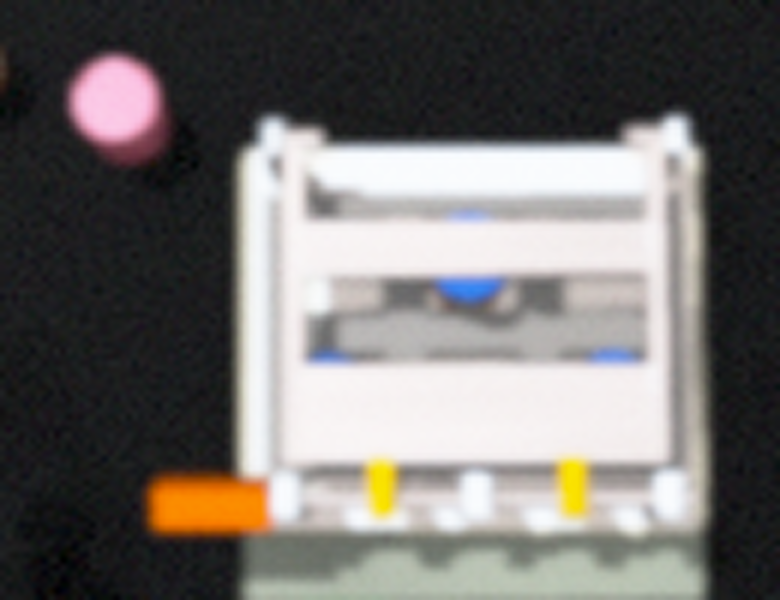

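View pics/s29f.png

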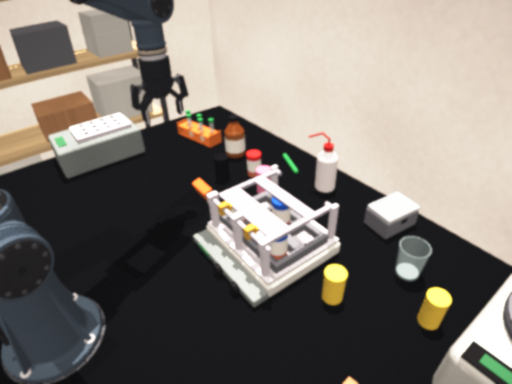

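```bash
python3 -c "
from station import manip
print(manip.sign_off())"
```

```text
the job is handed in; nothing more can be done
None
```

The job is done and handed in at about 47 s of the 210 s allowed; the hand-in gives no verdict.

- **Jars:** I found three blue-capped jars and put them in the front-left, front-right and back-middle wells. In the images all three stand upright and fully down.
- **Frame:** I pushed it over from behind and pressed it shut. It stopped firmly at 36 N and still looks flat.
- **Rod:** It went through all five lugs with almost no side force, and stopped on the left lug at about 11 N. In the last pictures the orange grip is against that lug and the tip shows past the right one.
- **Afterwards:** The rod was released and the arm moved clear. I did not touch the red jar or the beaker, and both are still standing.

**Disagreements in my measurements:**
- The estimates of the shaker's position differed by up to 4 mm between the well floors, the lugs and the two cameras. I set the rod's line between them and watched the force as it went in.
- The cameras put the front-left jar up to about 4.5 mm from my estimate of its well centre. The well only leaves about 3 mm of play, so I put most of that down to measurement error.

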